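Pry the spring clip off a trolley wheel's axle

TASK

Take the hooked pick from the tool rack, put its hook down through the eye of the spring clip that retains the trolley wheel, catch the toe under the clip's outer bar, and gently pry the clip straight out of its groove, off the axle, without forcing it, bearing down on the wheel or touching the clip with the gripper. Leave the clip lying on the wheel, put the pick back standing in its hole in the rack, and leave everything else as it is.

Things in the scene. Friction and masses are not known exactly. Their poses are not given: they have to be found in the camera images.
- wheel: Trolley wheel lying flat, fixed on the bench: steel plate 170 x 170 x 10 mm, black tyre 156 mm across, grey side face (132 mm across) at height 53 mm; in its middle a dark steel boss 40 mm across rising to 60 mm, with the axle stub. Origin on the axle line at bench height, z up. Must not be pressed with the pick by more than 30 N.
- axle: Fixed steel axle stub standing on the wheel's boss. Origin on the axle line at the boss's top, 60 mm above the bench; the groove (core 16 mm across, 5.5 mm high) starts here; above it a cap 24 mm across, its top 75.5 mm above the bench.
- clip: Steel spring clip, 4 mm thick, flat in the groove on the boss (underside 60 mm above the bench). Origin on its underside, at the start on the axle line. z up; x points from the axle out through the pull eye. Two sprung jaws (x -8 to 13 mm, 29 mm wide over both) embrace the core, open to -x; back plate x 8 to 24 mm, 20 mm wide (28 at the eye). Turns about the axle if pushed or pulled off-centre.
- clip_back (a point): Middle of the clip's back plate (clip x 16 mm). The eye: rectangular hole, clip x 24 to 36 mm, 7 mm wide; in this used clip it is bent up to 6.5 mm to either side (y): feel or look for it. Outer bar x 36 to 41 mm, 30 mm wide. 7 mm free below, to the wheel's face. Pulled away from the axle with 8 to 16 N it springs off; free of the core after 16 mm, of the cap after 20. Bends (fails) above 25 N.
- pick: Hooked pick standing in a rack hole, origin then 20 mm above the bench. Origin at the hook's bottom on the shank line, z up, x along the toe. Toe 4 mm high, 5 mm wide, from -2.5 to 7 mm in x; shank 5 mm across up to 30 mm; collar 40 mm across from 30 to 34 mm, with a lug to 27 mm on the toe's side; square wooden handle 18 x 18 mm, 34 to 79 mm, its sides square to the toe. About 90 g.
- hook_toe (a point): Front end of the toe, 7 mm from the shank line, 2 mm above the pick's origin.
- rack: Fixed grey tool rack: plate 70 x 170 x 8 mm, top 50 mm above the bench, on legs at its two ends, with two through holes 22 mm across, 42 mm either side of its middle along its y. Origin at bench height, z up. The tools stand in the holes on their collars.
- hole_right (a point): Centre of the rack's hole at y -42 mm, at the plate's top.
- hole_left (a point): Centre of the rack's hole at y +42 mm, at the plate's top.
- awl: Straight awl with a round wooden handle 21 mm across (34 to 84 mm above its point), collar 40 mm across, no toe and no lug. Stands in the other hole. Leave alone.
- oil_can: Aluminium can 52 mm across, 110 mm high, standing on the bench. Origin under its centre. Leave alone.
- washer: Loose steel washer 40 mm across, 4 mm thick, on the bench. Leave alone.
Things that resemble listed ones, but are neither listed nor needed, are in the scene too. What is shaped like the pick but green or purple is not meant.

How it is judged (in metres and radians):
On the way, in this order (a step that is already met when the one before it is completed fails the run):
1. the pick is lifted out of the rack in the gripper (height (world z) of pick above 0.055 m and contact force between the fingers and pick above 2 N), for 0.2 s.
2. the toe of the hook is caught under the clip's outer bar while the clip is still in its groove (x of hook_toe in the frame of clip between 0.037 and 0.044 m and y of hook_toe in the frame of clip between -0.0135 and 0.0135 m and z of hook_toe in the frame of clip between -0.009 and -0.001 m and horizontal distance between clip and axle below 0.006 m and contact force between pick and clip above 2 N), for 0.1 s.
3. the clip is pried off the axle with the pick's hook in its eye (horizontal distance between clip and axle above 0.02 m and distance between hook_toe and clip below 0.05 m and contact force between the fingers and pick above 2 N), for 0.1 s.
At the end, for the whole second after the job is handed in: Clip off the axle (its centre 20 to 75 mm from the axle line), at rest on the wheel (44 to 75 mm above the bench); pick released, at rest in a rack hole: within 10 mm of its centre, origin 16 to 24 mm above the bench, upright within 0.12 rad (horizontal distance between clip and axle between 0.02 and 0.075 m and height (world z) of clip between 0.044 and 0.075 m and linear speed of each of clip, pick below 0.02 m/s and (horizontal distance between pick and hole_right below 0.01 m or horizontal distance between pick and hole_left below 0.01 m) and height (world z) of pick between 0.016 and 0.024 m and angle between pick's own z axis and vertical below 0.12 rad); the robot touches nothing.
It fails at once if the pick forces the clip with more than 25 N (contact force between pick and clip above 25 N).
It fails at once if the pick presses on the wheel or axle with more than 30 N (contact force between pick and wheel above 30 N).
It fails at once if the gripper touches the clip (contact force between any of the fingers, the arm and clip above 1 N).
It fails at once if the awl, oil can or washer is moved by more than 20 mm (distance of any of awl, oil_can, washer from where it was at the start of the episode above 0.02 m).
It also fails if it takes over 72 s, if anything falls off the work surface, if the arm or the gripper's body presses on something with over 40 N, if the wrist force passes 120 N, or if a joint passes its speed limit or range.

ROBOT

A 6-joint arm with a two-finger parallel gripper is mounted at the origin on the work surface. World frame = base frame: x ahead of the robot, y to its left, z up, the work surface at z = 0. Lengths are in mm, angles in rad, forces in N, time in s.
With the tool pointing down it reaches from about 425 to 925 mm from the base axis. Payload 12.5 kg.
Tool frame: the origin (TCP) lies at the very end of the fingers, on their centre line; the grasp point (between the pads) lies hold_point_z behind it (hold_point_z is the distance from the TCP to the grasp point, in mm); z points along the fingers, y is the line along which they close (so a half turn about z gives the same grasp; the last joint's range is limited). The gripper opens to 85 mm and grips with 20 to 120 N. Pads are 22 mm wide; open, the fingers measure 114 mm over their backs; the gripper's body (76 mm by 85 mm) begins 54 mm behind the grasp point. The pads swing forward as they close: fully open they stand 13 mm farther back than shut.
Start: joints at [-1.318, 0.491, 1.559, -0, 1.092, -0.106], TCP at [219.492, -585.208, 231.327] pointing down, gripper open.
Joint ranges: [-3.1, 3.1], [-0.84, 2.19], [0.05, 2.79], [-1.13, 4.28], [0.06, 2.93], [-2.69, 2.69]. Speed limits (rad/s): [2.22, 2.22, 2.79, 3.14, 3.14, 3.14].

INTERFACE

Orientations are given as a rotation vector (axis times angle).
In Python, from workcell import observe, snapshot, hand_in, hold_point_z gives the robot as it stands.
- The arm moves only by the tool step_arm, never from a script. Its argument "steps" is a list of rows, each a list of 5 numbers: the finger opening in m, from 0 to 0.0854, then the shift along the tool's x, y, z in m, then the turn about the tool's z in degrees. In form: [[jaw, x, y, z, twist], ...]. A call has 1 to 5 rows; each row is the pose to reach, as a shift and turn from the pose commanded when the call began, along the tool's axes at that moment; what a row does not reach only later rows make up. A row lasts 1/12 s, in which the tool goes at most 41.7 mm and 7.16 degrees, less where a joint would pass 70% of its speed; a pose out of reach is approached as far as the arm can. A call with a gripper value outside its range is refused whole. The fingers move at their own pace and stop on an object; "force" is the grip in N (left out, the last holds). Time passes only in rows, so rows that repeat a pose let the fingers close. It gives the time, the measured TCP pose, the force, the opening and the grip force at its end, in the units of the state.
- observe(): the state, without advancing time (a new reading comes with each control period).
- snapshot(name): name is "scene" or "top" or "wrist"; returns a dict with "color" (420x560x3 uint8, red, green, blue), "vfov" (degrees; the focal length in pixels is half the picture's height over the tangent of half this angle, whatever the lens; pixels are square), "cx", "cy" (the principal point, pixels), "pose" (4x4, takes a point from camera to world coordinates); the wrist camera has in their place "mount" (4x4, takes a point from camera to tool coordinates, whose origin is the TCP and whose axes are the flange's). Camera axes: x right, y up, looking along -z (the intrinsics and any distortion apply to the point x, -y, -z); pixel columns grow to the right and rows downward; lengths in mm; the calibration is good to about 2 mm. A picture is of the moment at which its call begins: read the wrist's pose just before it. There is no depth.
- hand_in(): hands the job in; it is judged then, once.
The state is a dict: "t": time; "joint_pos": joint angles; "qvel": joint speeds; "joint_torque": joint torques, N m; "tool_pos": TCP position; "tool_rot": TCP orientation; "contact_force": force on the tool from outside, world axes, zero at the start; "moment": the same for the moment, N m; "gripper_width": finger opening in mm; "grip_force": force on a finger pad.
Only numpy, scipy, OpenCV 4.12 (cv2) and the standard library are available. Lean on these libraries where they do the work, as an engineer would, in place of code of your own. Each camera call takes 0.05 s, during which the arm holds its last target. There are 200 camera calls.

## Working session

There is one attempt and no reset: what is moved stays moved. The work goes in short steps, Python scripts to look and compute and a tool call to move; the robot and the scene stay as the last step left them, time stands still between calls to the robot, and variables do not carry over. Pictures are saved under pics/ and viewed, at most 10 in all, crops included, and the job is handed in when it is done.

Besides the shell and the picture viewer there is one more tool, called after "Emit:" in YAML: its name, and indented under it one key for each argument. step_arm: Moves the arm, as the interface text tells. Its arguments: {"type":"object","properties":{"steps":{"type":"array","items":{"type":"array","items":{"type":"number"}}},"force":{"type":"number"}},"required":["steps"]}

```bash
mkdir -p pics; ls
cat > h.py <<'E'
import numpy as np,cv2
from workcell import observe,snapshot,hand_in,hold_point_z
from scipy.spatial.transform import Rotation as R
def take(n,f):
    o=observe(); s=snapshot(n); np.save('pics/'+f+'.npy',s,allow_pickle=True)
    if 'pose' not in s:
        T=np.eye(4);T[:3,:3]=R.from_rotvec(o['tool_rot']).as_matrix();T[:3,3]=o['tool_pos'];s['pose']=T@np.array(s['mount'])
    np.save('pics/'+f+'.npy',s,allow_pickle=True)
    cv2.imwrite('pics/'+f+'.png',s['color'][:,:,::-1]);return s
def load(f): return np.load('pics/'+f+'.npy',allow_pickle=True).item()
def foc(s): return s['color'].shape[0]/2/np.tan(np.radians(s['vfov'])/2)
def ray(s,u,v):
    f=foc(s);d=np.array([(u-s['cx'])/f,-(v-s['cy'])/f,-1]);P=np.array(s['pose']);return P[:3,3],P[:3,:3]@d
def at(s,u,v,z):
    o,d=ray(s,u,v);return o+d*(z-o[2])/d[2]
def proj(s,p):
    P=np.array(s['pose']);q=P[:3,:3].T@(np.array(p)-P[:3,3]);f=foc(s);return s['cx']+f*q[0]/-q[2],s['cy']-f*q[1]/-q[2]
E
python3 - <<'E'
from h import *
s=take('scene','scene0');t=take('top','top0')
print({k:v for k,v in t.items() if k!='color'});print({k:v for k,v in s.items() if k!='color'});print(hold_point_z if not callable(hold_point_z) else hold_point_z(0.018));print(observe())
w=np.hstack([s['color'],t['color']])
E
```

```text
pics
{'vfov': 46.070452816091354, 'cx': 281.54944577215383, 'cy': 212.7015224750151, 'pose': array([[-7.26159022e-03,  9.71864236e-01, -2.35429769e-01,
         3.10352153e+02],
       [-9.99967399e-01, -7.88882387e-03, -1.72243424e-03,
        -2.08163111e+01],
       [-3.53123622e-03,  2.35409587e-01,  9.71889838e-01,
         1.11103996e+03],
       [ 0.00000000e+00,  0.00000000e+00,  0.00000000e+00,
         1.00000000e+00]])}
{'vfov': 50.14034842523351, 'cx': 274.8087090580987, 'cy': 204.2212395922132, 'pose': array([[ 3.48049819e-01, -6.91419320e-01,  6.33088184e-01,
         1.25270734e+03],
       [ 9.37475489e-01,  2.57429223e-01, -2.34243253e-01,
        -3.01741676e+02],
       [-1.01508883e-03,  6.75032977e-01,  7.37786860e-01,
         8.74197944e+02],
       [ 0.00000000e+00,  0.00000000e+00,  0.00000000e+00,
         1.00000000e+00]])}
18.700000000000003
{'t': 0.1, 'joint_pos': array([-1.31762650e+00,  4.91504262e-01,  1.55938710e+00,  1.74794715e-05,
        1.09171853e+00, -1.05613238e-01]), 'qvel': array([ 0.00023223, -0.00205578, -0.00159959, -0.00059571, -0.00113421,
        0.00120477]), 'joint_torque': array([ 3.60307349e-03, -6.19447589e+01, -2.62023354e+01, -2.50301139e-05,
        2.93047990e-03, -1.84262325e-05]), 'tool_pos': array([ 219.42585053, -585.00014214,  230.78356962]), 'tool_rot': array([-3.09018071e+00, -5.60363544e-01,  9.34584315e-05]), 'contact_force': array([ 0.2035564 , -0.96656922, -0.74719447]), 'moment': array([-0.00375102, -0.07177469, -0.03799718]), 'grip_force': 0.0, 'gripper_width': 85.60688993307998}
```

View pics/scene0.png

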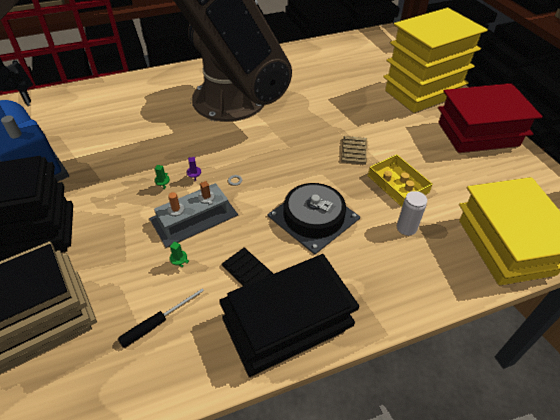

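View pics/top0.png

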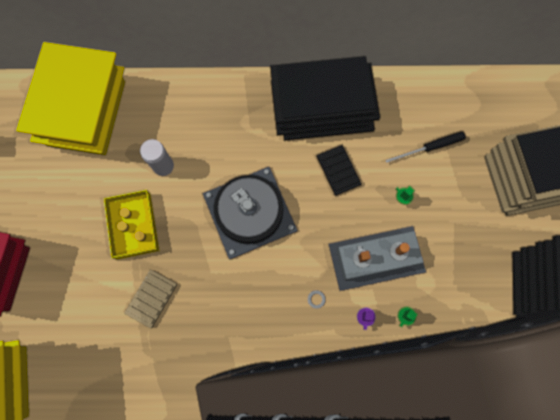

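Rack in the top view around (377,258), with orange handles at (363,258) and (402,249). One is the pick and the other the awl. Look-alikes: green at (405,195) and (407,316), purple at (366,317). The wheel is at (249,208), with the clip's eye towards the upper left (240,196). Next, a close crop.

Run:
```python
from h import *
s=load('scene0');t=load('top0')
c=lambda i,x,y,w,h,k:cv2.resize(i['color'][y:y+h,x:x+w],None,fx=k,fy=k,interpolation=cv2.INTER_CUBIC)
a=np.vstack([c(t,325,222,105,70,3.8)[:266,:399],c(s,145,170,105,75,3.8)[:285,:399]])
b=np.vstack([c(t,200,165,100,70,4)[:266,:399],c(s,265,170,100,75,4)[:285,:399]])
cv2.imwrite('pics/crop.png',np.hstack([a,b])[:,:,::-1])
for u,v,z in [(363,258,84),(402,249,84),(249,208,53)]: print(at(t,u,v,z))
for u,v,z in [(174,198,99),(206,184,99),(317,202,75)]: print(at(s,u,v,z))
```

```text
[ 460.25940463 -188.67270596   84.        ]
[ 478.64368372 -271.41510063   84.        ]
[577.92461238  52.90926973  53.        ]
[ 485.35981249 -272.69230391   99.        ]
[ 466.15597303 -189.78086873   99.        ]
[595.76238785  50.3711971   75.        ]
```

View pics/crop.png

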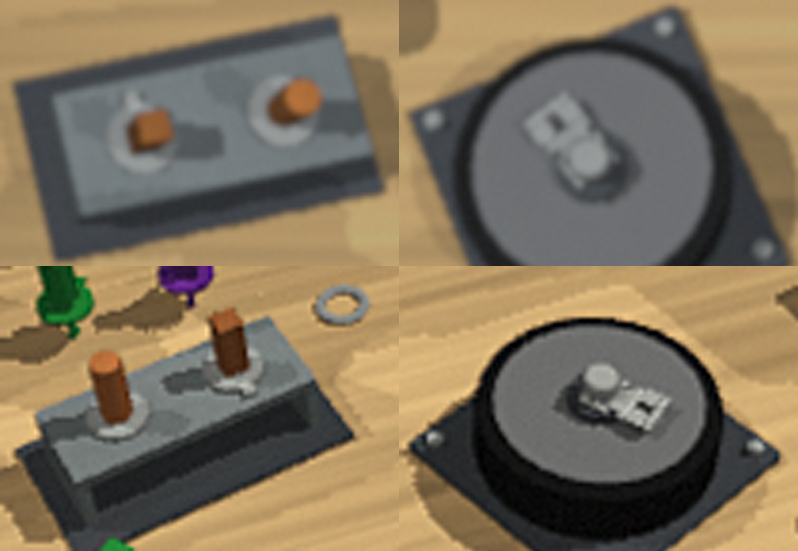

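The pick is the square orange handle with the lug, left in the top view (363,258), near world (463,-189). The round one is the awl. The clip's eye points at about +45°. I'll move over the pick.

Emit:
step_arm:
  steps:
    - [0.06,0.033,-0.0245,0,5]
    - [0.06,0.064,-0.049,0,7]
    - [0.06,0.096,-0.0735,0,7]
    - [0.06,0.128,-0.098,0,7]
    - [0.06,0.158,-0.122,0,7]

```text
t: 0.52
tool_pos: [325.2, -413.6, 231.1]
tool_rot: [-3.119, -0.37, 0.0]
contact_force: [0.8, -0.1, 1.0]
gripper_width: 60.0
grip_force: 0.0
```

Emit:
step_arm:
  steps:
    - [0.06,0.034,-0.02,0,0]
    - [0.06,0.068,-0.04,0,0]
    - [0.06,0.102,-0.06,0,0]
    - [0.06,0.136,-0.08,0,0]
    - [0.06,0.17,-0.1,0,0]

```text
t: 0.93
tool_pos: [467.5, -276.8, 231.2]
tool_rot: [-3.12, -0.371, 0.0]
contact_force: [0.7, -0.7, 0.6]
gripper_width: 60.0
grip_force: 0.0
```

Run:
```python
from h import *
o=observe();print(o['t'],o['tool_pos'],np.degrees(np.arctan2(*R.from_rotvec(o['tool_rot']).as_matrix()[[1,0],0])))
w=take('wrist','w1');print(proj(w,(463,-189,54)),w['mount'],w['vfov'])
```

```text
0.9333 [ 467.45201183 -276.7649349   231.23236514] 13.55153440237909
(np.float64(186.3608752900444), np.float64(170.86062115365652)) [[ 5.02457259e-04  9.61980854e-01  2.73116431e-01  6.93371131e+01]
 [ 9.99999856e-01 -5.34331505e-04  4.23244029e-05  1.02899182e+00]
 [ 1.86649979e-04  2.73116371e-01 -9.61980984e-01 -1.42565447e+02]
 [ 0.00000000e+00  0.00000000e+00  0.00000000e+00  1.00000000e+00]] 62.99108873089981
```

View pics/w1.png

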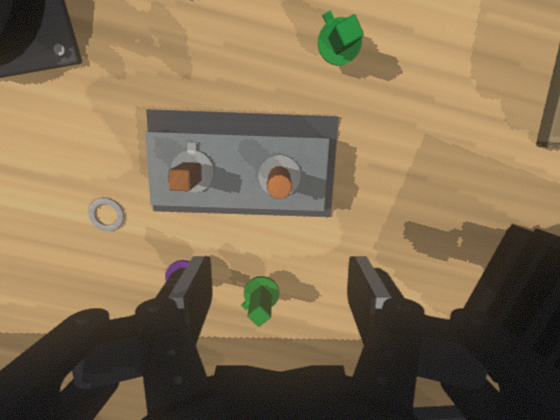

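Pick collar at about (192,171), lug at (191,148), handle top at (180,178). Awl collar at (279,176). Refining from a picture taken above the pick.

Run:
```python
from h import *
w=load('w1')
a=at(w,192,171,54);b=at(w,279,176,54);l=at(w,192,147,54);print(a,b,l,'rack yaw',np.degrees(np.arctan2((a-b)[1],(a-b)[0]))-90,'lug',np.degrees(np.arctan2((l-a)[1],(l-a)[0])))
hsv=cv2.cvtColor(w['color'],cv2.COLOR_RGB2HSV);m=((hsv[...,0]<14)&(hsv[...,1]>150)&(hsv[...,2]>120)).astype(np.uint8);m[:150]=0;m[210:]=0;m[:,:150]=0;m[:,230:]=0
c=max(cv2.findContours(m,0,2)[0],key=cv2.contourArea);print(cv2.minAreaRect(c),cv2.contourArea(c));u,v=cv2.minAreaRect(c)[0];print(at(w,u,v,99))
for p in cv2.boxPoints(cv2.minAreaRect(c)): print(at(w,*p,99))
o=observe()
M=R.from_rotvec(o['tool_rot']).as_matrix()
print('shift',M.T@(np.array([(a[0]),a[1],130])-o['tool_pos']))
```

```text
[ 464.11435716 -194.17423505   54.        ] [ 478.69895197 -274.78023788   54.        ] [ 486.1521557  -190.44728559   54.        ] rack yaw 10.255957209498987 lug 9.59882427765008
((170.5, 185.5), (5.0, 1.0), 90.0) 1.0
[ 458.18064679 -188.56642542   99.        ]
[ 460.14735564 -187.85726263   99.        ]
[ 460.33891534 -188.65009363   99.        ]
[ 456.20593902 -189.27848765   99.        ]
[ 456.01359632 -188.482429     99.        ]
shift [ 11.68915399 -77.98087451 101.31074581]
```

Emit:
step_arm:
  steps:
    - [0.05,0.006,-0.039,0.02,3]
    - [0.05,0.012,-0.078,0.04,3]
    - [0.05,0.012,-0.078,0.06,3]
    - [0.05,0.012,-0.078,0.06,3]

```text
t: 1.32
tool_pos: [458.3, -197.2, 168.5]
tool_rot: [-3.125, -0.293, 0.007]
contact_force: [0.5, -0.5, -0.2]
gripper_width: 49.8
grip_force: 0.0
```

Run:
```python
from h import *
w=take('wrist','w2');o=observe();print(o['tool_pos'])
for z in(54,99):print(proj(w,(464.5,-192,z)))
```

```text
[ 459.33492802 -198.9305271   170.28456706]
(np.float64(273.39451062095685), np.float64(195.63383669033715))
(np.float64(271.96965856304513), np.float64(212.2680815009843))
```

View pics/w2.png

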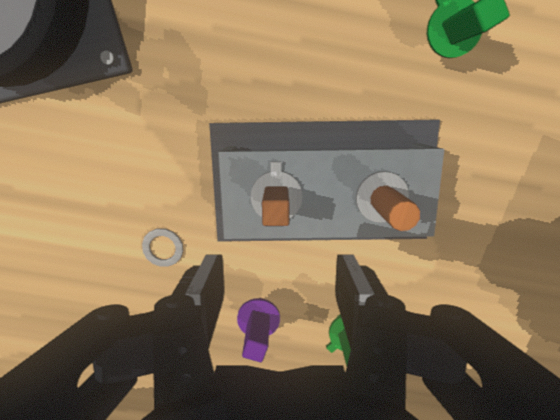

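Handle top centre at about (276,214), collar at (276,195). The edges line up with the image axes, so the twist is right.

Run:
```python
from h import *
w=load('w2');o=observe();M=R.from_rotvec(o['tool_rot']).as_matrix()
print(o['t'],o['tool_pos'],o['tool_rot'])
a=at(w,276,195,54);b=at(w,276.5,214,99);p=(a+b)/2;print(a,b)
l=at(w,276.5,163,54);print('lug rel tool',M.T@(l-a))
print('shift',M.T@(np.array([p[0],p[1],59])-o['tool_pos']))
```

```text
1.3667 [ 459.33492802 -198.9305271   170.28456706] [-3.12627384 -0.29147331  0.00413781]
[ 465.36957201 -193.88018096   54.        ] [ 463.90110035 -195.08265482   99.        ]
lug rel tool [24.68516549  0.40514969 -0.06156153]
shift [  6.30539102  -3.17058616 111.27593268]
```

Emit:
step_arm:
  steps:
    - [0.05,0.006,-0.003,0.03,0]
    - [0.05,0.006,-0.003,0.065,0]
    - [0.05,0.006,-0.003,0.1,0]
    - [0.05,0.006,-0.003,0.108,0]
    - [0.05,0.006,-0.003,0.108,0]

```text
t: 1.78
tool_pos: [464.9, -196.6, 62.3]
tool_rot: [-3.127, -0.287, 0.004]
contact_force: [0.1, -0.8, 0.5]
gripper_width: 50.1
grip_force: 0.0
```

Emit:
step_arm:
  force: 60
  steps:
    - [0.0,0,0,0,0]
    - [0.0,0,0,0,0]
    - [0.0,0,0,0,0]
    - [0.0,0,0,0,0]
    - [0.0,0,0,0,0]

```text
t: 2.2
tool_pos: [466.0, -196.5, 65.4]
tool_rot: [3.126, 0.289, 0.005]
contact_force: [-1.5, -1.7, 6.6]
gripper_width: 17.1
grip_force: 58.5
```

Emit:
step_arm:
  steps:
    - [0.0,0,0,-0.01,0]
    - [0.0,0,0,-0.03,0]
    - [0.0,0,0,-0.06,0]
    - [0.0,0,0,-0.08,0]
    - [0.0,0,0,-0.08,0]

```text
t: 2.62
tool_pos: [466.6, -196.5, 148.4]
tool_rot: [3.124, 0.289, 0.01]
contact_force: [-0.4, -0.5, -0.6]
gripper_width: 17.6
grip_force: 58.5
```

Run:
```python
from h import *
o=observe();print(o['t'],o['tool_pos'],o['tool_rot'],o['gripper_width'],o['grip_force'],o['contact_force'],o['moment'])
w=take('wrist','w3')
```

```text
2.6167 [ 466.59105651 -196.48970773  148.42646801] [3.12378218 0.28895279 0.00965313] 17.60159923443717 58.5259348154068 [-0.36044504 -0.52992042 -0.64336606] [-0.01026166 -0.05643693 -0.00038701]
```

View pics/w3.png

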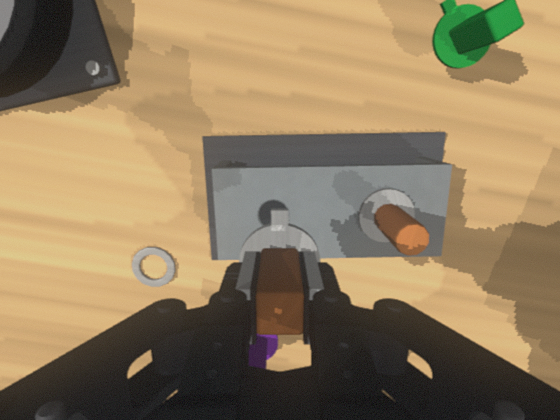

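Run:
```python
from h import *
w=load('w3');w['pose']=w['mount']
for dz in(7,9,11):
  for dx in(-2,0,2): print(dz,dx,[np.round(proj(w,(dx+x,y,dz)),1) for x,y in((27,0),(20*.9,20*.436),(0,20),(0,-20))], np.round(proj(w,(dx+9,-9,dz-45)),0),np.round(proj(w,(dx-9,9,dz-45)),0))
t=load('top0')
im=cv2.resize(t['color'][165:235,200:300],None,fx=8,fy=8,interpolation=cv2.INTER_CUBIC)
wi=cv2.resize(w['color'][190:350,220:340],None,fx=5,fy=5,interpolation=cv2.INTER_CUBIC)[:560,:]
cv2.imwrite('pics/c3.png',wi[:,:,::-1])
```

```text
7 -2 [array([277.1, 213.6]), array([296. , 232.3]), array([319.1, 267.9]), array([235.2, 267.9])] [250. 301.] [302. 346.]
7 0 [array([277.1, 209.4]), array([296. , 228.2]), array([319.2, 264.1]), array([235., 264.])] [250. 296.] [302. 341.]
7 2 [array([277.1, 205.1]), array([296.1, 224. ]), array([319.4, 260.2]), array([234.9, 260.1])] [250. 291.] [302. 336.]
9 -2 [array([277.1, 212.4]), array([295.8, 230.8]), array([318.6, 266.1]), array([235.7, 266.1])] [251. 298.] [301. 342.]
9 0 [array([277.1, 208.2]), array([295.8, 226.8]), array([318.8, 262.3]), array([235.6, 262.2])] [250. 293.] [301. 338.]
9 2 [array([277.1, 204. ]), array([295.9, 222.7]), array([318.9, 258.5]), array([235.4, 258.4])] [250. 288.] [301. 333.]
11 -2 [array([277.1, 211.2]), array([295.6, 229.4]), array([318.2, 264.3]), array([236.2, 264.3])] [251. 295.] [301. 339.]
11 0 [array([277.1, 207. ]), array([295.6, 225.4]), array([318.3, 260.6]), array([236.1, 260.5])] [251. 290.] [301. 334.]
11 2 [array([277.1, 202.9]), array([295.7, 221.4]), array([318.4, 256.8]), array([235.9, 256.7])] [251. 285.] [301. 329.]
```

View pics/c3.png

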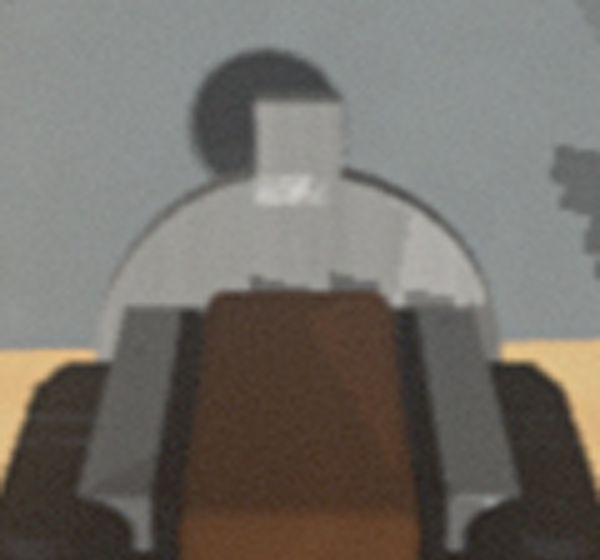

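Run:
```python
from h import *
t=load('top0');s=load('scene0')
a=at(t,247.5,203.75,75.5);e=at(t,239,195,64);print(a,e,np.degrees(np.arctan2(*(e-a)[[1,0]])))
a2=at(s,(600-399)/4+265,(377-266)/4+170,75.5);e2=at(s,(646-399)/4+265,(406-266)/4+170,64);print(a2,e2,np.degrees(np.arctan2(*(e2-a2)[[1,0]])))
o=observe();M=R.from_rotvec(o['tool_rot']).as_matrix()
p=(a+a2)/2;p[2]=150;print(M.T@(p-o['tool_pos']))
```

```text
[581.76178837  54.67171025  75.5       ] [604.83533463  74.40237288  64.        ] 40.53443106761087
[581.73913169  51.90593567  75.5       ] [604.15737447  73.46293252  64.        ] 43.87801750561539
[ 159.54847418 -224.00063445   -3.70377765]
```

Emit:
step_arm:
  steps:
    - [0.0,0.022,-0.03,-0.004,-6]
    - [0.0,0.044,-0.062,-0.004,-13]
    - [0.0,0.066,-0.093,-0.004,-20]
    - [0.0,0.088,-0.124,-0.004,-26]
    - [0.0,0.11,-0.155,-0.004,-32]

```text
t: 3.08
tool_pos: [545.0, -21.4, 147.2]
tool_rot: [-2.924, -1.147, 0.001]
contact_force: [0.3, -1.0, -1.1]
gripper_width: 17.3
grip_force: 58.6
```

Run:
```python
from h import *
o=observe();M=R.from_rotvec(o['tool_rot']).as_matrix();print(o['t'],o['tool_pos'],o['tool_rot'],np.degrees(np.arctan2(M[1,0],M[0,0])),M[:,2])
print(M.T@(np.array([581.7,53.3,150])-o['tool_pos']))
```

```text
3.0833 [545.00181277 -21.43109942 147.18359881] [-2.92434233e+00 -1.14739315e+00  7.65438166e-04] 42.84605544282694 [-5.30086102e-04  1.68006925e-05 -9.99999859e-01]
[ 77.72489127 -29.83676608  -2.83459846]
```

Emit:
step_arm:
  steps:
    - [0.0,0.036,-0.015,-0.002,0]
    - [0.0,0.07,-0.029,-0.002,0]
    - [0.0,0.076,-0.03,-0.002,0]
    - [0.0,0.076,-0.03,-0.002,0]
    - [0.0,0.076,-0.03,-0.002,0]

```text
t: 3.5
tool_pos: [580.0, 50.2, 148.8]
tool_rot: [-2.927, -1.141, 0.002]
contact_force: [0.6, -0.7, -0.9]
gripper_width: 17.2
grip_force: 58.7
```

Run:
```python
from h import *
o=observe();M=R.from_rotvec(o['tool_rot']).as_matrix();print(o['t'],o['tool_pos'],np.degrees(np.arctan2(M[1,0],M[0,0])),M[:,2])
w=take('wrist','w4')
w['pose']=w['mount']
print([proj(w,(x,0,z)) for x,z in((30,82),(8.5,70.5),(27,11))])
cv2.imwrite('pics/c4.png',cv2.resize(w['color'][120:330,150:430],None,fx=2.8,fy=2.8,interpolation=cv2.INTER_CUBIC)[:,:,::-1])
```

```text
3.5 [579.95359037  50.1512514  148.81468936] 42.61044946953661 [-1.22984928e-03 -2.68267148e-04 -9.99999208e-01]
[(np.float64(277.88777418173396), np.float64(173.27533921204355)), (np.float64(277.8323210107728), np.float64(209.29881416159418)), (np.float64(277.2378929260713), np.float64(205.86580199834248))]
```

View pics/c4.png

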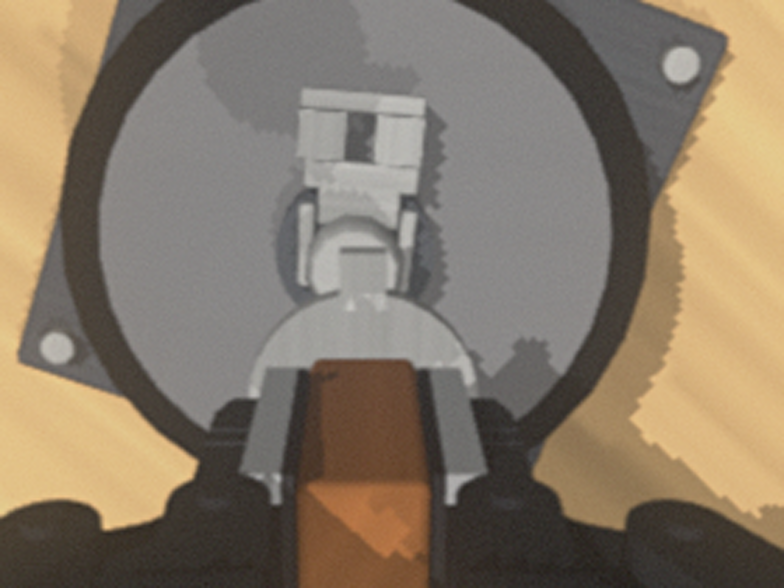

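The view shows the hole corners at crop (349,112), (377,113), (375,163), (345,160). The bar is tilted about 3.7° clockwise, the cap is at (354,258) and the lug tip is at (362,248).

Run:
```python
from h import *
w=load('w4');w['pose']=w['mount'];o=observe();Z=o['tool_pos'][2]
g=lambda x,y,z:at(w,x/2.8+150,y/2.8+120,Z-z)
H=[g(349,112,64),g(377,113,64),g(375,163,64),g(345,160,64)]
print('hole',np.round(H,1),np.mean(H,0))
print('bar out',g(302,90,64),g(425,98,64),'in',g(300,106,64),g(424,115,64))
print('neck',g(320,190,64),g(388,196,64),'cap',g(354,258,75.5),'jaws',g(306,275,64),g(405,280,64))
for dz in (9,11,13): print('lugtip',at(w,362.5/2.8+150,248/2.8+120,dz)-[27,0,0],'collar L,R',at(w,248/2.8+150,385/2.8+120,dz),at(w,478/2.8+150,385/2.8+120,dz))
```

```text
hole [[38.4 -2.2 85. ]
 [38.1  4.5 85. ]
 [26.1  4.  85. ]
 [26.9 -3.2 85. ]] [32.37688536  0.80140503 84.95556983]
bar out [ 43.53080168 -13.19932571  84.95556983] [41.67451054 15.77226781 84.95556983] in [ 39.7781211  -13.73419909  84.95556983] [37.66842083 15.6091056  84.95556983]
neck [19.50838253 -9.23967706 84.95556983] [18.03189335  7.23460937 84.95556983] cap [ 5.72207537 -0.9366145  73.45556983] jaws [ -2.03988785 -12.96173877  84.95556983] [-3.32650242 11.6291107  84.95556983]
lugtip [-0.74268938  1.03395243  9.        ] collar L,R [  1.91782256 -18.5260772    9.        ] [ 1.94307999 20.79420333  9.        ]
lugtip [-1.30426907  1.03460592 11.        ] collar L,R [  1.03506859 -18.78353014  11.        ] [ 1.06065931 21.0556053  11.        ]
lugtip [-1.86584875  1.03525941 13.        ] collar L,R [  0.15231462 -19.04098309  13.        ] [ 0.17823862 21.31700727 13.        ]
```

Emit:
step_arm:
  steps:
    - [0.0,0.016,-0.0003,0,2]
    - [0.0,0.0316,-0.0005,0,3.7]
    - [0.0,0.0316,-0.0005,0.018,3.7]
    - [0.0,0.0316,-0.0005,0.034,3.7]
    - [0.0,0.0316,-0.0005,0.034,3.7]

```text
t: 3.97
tool_pos: [601.8, 70.5, 112.7]
tool_rot: [-2.962, -1.042, 0.007]
contact_force: [-1.1, -0.7, -0.9]
gripper_width: 17.4
grip_force: 58.7
```

Emit:
step_arm:
  steps:
    - [0.0,0,0,0,0]
    - [0.0,0,0,0,0]

```text
t: 4.13
tool_pos: [603.6, 71.0, 116.1]
tool_rot: [2.963, 1.043, 0.001]
contact_force: [0.0, 0.3, -0.1]
gripper_width: 17.4
grip_force: 58.7
```

```bash
cat >> h.py <<'E'
def rel():
    o=observe();M=R.from_rotvec(o['tool_rot']).as_matrix();w=load('w4');T=np.array(w['pose'])@np.linalg.inv(np.array(w['mount']))
    q=T[:3,:3].T@(o['tool_pos']-T[:3,3]);yaw=np.degrees(np.arctan2(M[1,0],M[0,0]));
    print('t',round(o['t'],2),'rel w4',q.round(2),'yaw',yaw.round(2),'axis',M[:,2].round(4),'F tool',(M.T@o['contact_force']).round(1),'w',o['gripper_width'])
E
python3 - <<'E'
from h import *
rel();s=take('scene','s5')
cv2.imwrite('pics/c5.png',cv2.resize(s['color'][150:250,260:400],None,fx=5.6,fy=5.6,interpolation=cv2.INTER_CUBIC)[:,:,::-1])
E
```

```text
t 4.13 rel w4 [31.58  0.69 32.7 ] yaw 38.78 axis [ 6.e-04 -1.e-04 -1.e+00] F tool [ 0.2 -0.2  0.1] w 17.418538653635864
```

Emit:
step_arm:
  steps:
    - [0.0,0,-0.0012,0,0]
    - [0.0,0,-0.0012,0.002,0]
    - [0.0,0,-0.0012,0.004,0]
    - [0.0,0,-0.0012,0.004,0]
    - [0.0,0,-0.0012,0.004,0]

```text
t: 4.6
tool_pos: [602.7, 73.0, 111.2]
tool_rot: [2.963, 1.045, -0.0]
contact_force: [0.7, -0.6, -0.8]
gripper_width: 17.8
grip_force: 58.7
```

Run:
```python
from h import *
rel();s=take('scene','s5')
cv2.imwrite('pics/c5.png',cv2.resize(s['color'][150:250,260:400],None,fx=5.6,fy=5.6,interpolation=cv2.INTER_CUBIC)[:,:,::-1]);rel()
```

```text
t 4.6 rel w4 [32.23 -1.39 37.58] yaw 38.86 axis [-2.e-04 -1.e-04 -1.e+00] F tool [0.2 0.9 0.8] w 17.808783490030017
t 4.65 rel w4 [32.29 -1.34 37.5 ] yaw 38.86 axis [-0.e+00 -1.e-04 -1.e+00] F tool [-0.4  0.5  0.2] w 17.02314624712877
```

View pics/c5.png

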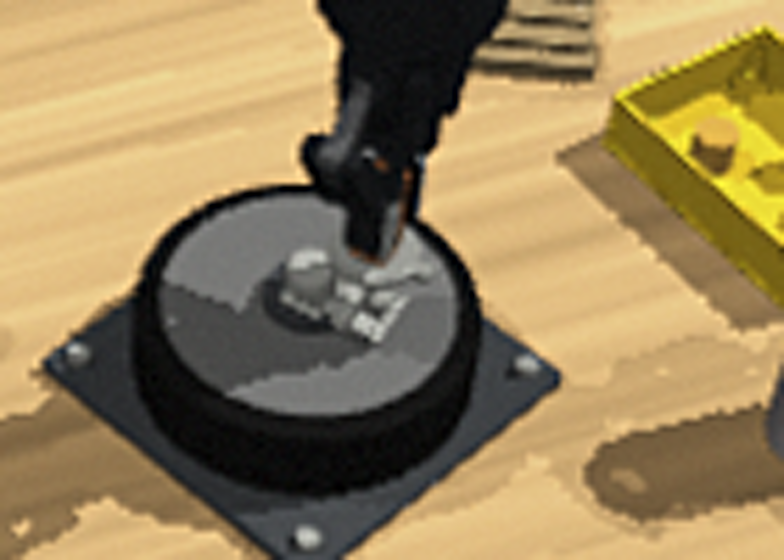

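Emit:
step_arm:
  steps:
    - [0.0,0,0,0,0]
    - [0.0,0,0,0,0]
    - [0.0,0,0,0,0]
    - [0.0,0,0,0,0]
    - [0.0,0,0,0,0]

```text
t: 5.07
tool_pos: [602.8, 73.0, 111.3]
tool_rot: [2.963, 1.045, -0.0]
contact_force: [0.7, -0.1, -0.3]
gripper_width: 17.3
grip_force: 58.7
```

Run:
```python
from h import *
rel();snapshot('top');rel()
```

```text
t 5.07 rel w4 [32.26 -1.33 37.51] yaw 38.86 axis [-0.e+00 -1.e-04 -1.e+00] F tool [0.5 0.5 0.3] w 17.278181133641738
t 5.12 rel w4 [32.26 -1.32 37.52] yaw 38.86 axis [-0.e+00 -1.e-04 -1.e+00] F tool [-1.1  0.5  1. ] w 17.19706119552149
```

Emit:
step_arm:
  steps:
    - [0.0,-0.0006,0.0009,0,0]
    - [0.0,-0.0006,0.0009,0,0]
    - [0.0,-0.0006,0.0009,0.0015,0]
    - [0.0,-0.0006,0.0009,0.003,0]
    - [0.0,-0.0006,0.0009,0.003,0]

```text
t: 5.53
tool_pos: [602.7, 71.8, 107.9]
tool_rot: [-2.963, -1.045, 0.001]
contact_force: [0.3, 0.4, -1.0]
gripper_width: 17.2
grip_force: 58.7
```

Run:
```python
from h import *
rel();snapshot('top');rel()
```

```text
t 5.53 rel w4 [31.44 -0.57 40.92] yaw 38.86 axis [-6.e-04 -1.e-04 -1.e+00] F tool [ 0.5 -0.2  1. ] w 17.23724931368336
t 5.58 rel w4 [31.52 -0.55 40.76] yaw 38.86 axis [-4.e-04 -1.e-04 -1.e+00] F tool [-0.5 -0.3  0.8] w 17.031330471796995
```

Emit:
step_arm:
  steps:
    - [0.0,0,0,0.001,0]
    - [0.0,0,0,0.002,0]
    - [0.0,0,0,0.003,0]
    - [0.0,0,0,0.003,0]

```text
t: 5.92
tool_pos: [602.8, 71.9, 105.1]
tool_rot: [-2.963, -1.045, 0.001]
contact_force: [-0.3, 0.5, -0.7]
gripper_width: 17.3
grip_force: 58.7
```

Run:
```python
from h import *
rel();snapshot('top');rel()
```

```text
t 5.92 rel w4 [31.53 -0.5  43.72] yaw 38.86 axis [-3.e-04 -1.e-04 -1.e+00] F tool [ 0.  -0.6  0.7] w 17.31886454272304
t 5.97 rel w4 [31.57 -0.51 43.65] yaw 38.86 axis [-2.e-04 -1.e-04 -1.e+00] F tool [-0.9  0.1 -0.3] w 17.066889910327227
```

Emit:
step_arm:
  steps:
    - [0.0,0,0,0.001,0]
    - [0.0,0,0,0.002,0]
    - [0.0,0,0,0.003,0]
    - [0.0,0,0,0.003,0]

```text
t: 6.3
tool_pos: [602.8, 71.9, 102.1]
tool_rot: [2.963, 1.045, -0.0]
contact_force: [-0.4, 0.7, -1.2]
gripper_width: 17.2
grip_force: 58.7
```

Run:
```python
from h import *
rel();snapshot('top');rel()
```

```text
t 6.3 rel w4 [31.55 -0.5  46.73] yaw 38.86 axis [-3.e-04 -1.e-04 -1.e+00] F tool [ 0.1 -0.8  1.2] w 17.225564834666788
t 6.35 rel w4 [31.57 -0.49 46.65] yaw 38.86 axis [-2.e-04 -1.e-04 -1.e+00] F tool [-0.4  0.6  1.5] w 16.812440699765318
```

Emit:
step_arm:
  steps:
    - [0.0,0,0,0.0005,0]
    - [0.0,0,0,0.001,0]
    - [0.0,0,0,0.0015,0]
    - [0.0,0,0,0.002,0]
    - [0.0,0,0,0.002,0]

```text
t: 6.77
tool_pos: [602.8, 71.9, 100.2]
tool_rot: [2.963, 1.045, -0.0]
contact_force: [0.4, -0.0, 0.0]
gripper_width: 17.3
grip_force: 58.7
```

Run:
```python
from h import *
rel();snapshot('top');rel()
```

```text
t 6.77 rel w4 [31.58 -0.49 48.62] yaw 38.86 axis [-1.e-04 -1.e-04 -1.e+00] F tool [ 0.3  0.3 -0. ] w 17.33498692040331
t 6.82 rel w4 [31.59 -0.44 48.55] yaw 38.85 axis [-0.e+00 -1.e-04 -1.e+00] F tool [-0.1 -0.8  0.4] w 17.165956567834872
```

Emit:
step_arm:
  steps:
    - [0.0,0.001,0,0,0]
    - [0.0,0.002,0,0,0]
    - [0.0,0.003,0,0,0]
    - [0.0,0.003,0,0,0]
    - [0.0,0.003,0,0,0]

```text
t: 7.23
tool_pos: [605.2, 73.8, 100.3]
tool_rot: [2.963, 1.045, 0.0]
contact_force: [-0.6, -0.6, -0.6]
gripper_width: 17.4
grip_force: 58.7
```

Run:
```python
from h import *
rel();snapshot('top');rel()
```

```text
t 7.23 rel w4 [34.67 -0.27 48.5 ] yaw 38.86 axis [ 1.e-04 -1.e-04 -1.e+00] F tool [-0.8  0.1  0.6] w 17.38339878551964
t 7.28 rel w4 [34.64 -0.28 48.54] yaw 38.86 axis [-0.e+00 -1.e-04 -1.e+00] F tool [-0.8 -0.3  0.9] w 17.232988049682056
```

Emit:
step_arm:
  steps:
    - [0.0,0.0006,0,0,0]
    - [0.0,0.0012,0,0,0]
    - [0.0,0.0018,0,0,0]
    - [0.0,0.0024,0,0,0]
    - [0.0,0.0024,0,0,0]

```text
t: 7.7
tool_pos: [607.1, 75.3, 100.3]
tool_rot: [2.963, 1.045, 0.0]
contact_force: [-0.4, 0.2, -0.7]
gripper_width: 17.2
grip_force: 58.7
```

Run:
```python
from h import *
rel();snapshot('top');rel()
```

```text
t 7.7 rel w4 [37.11 -0.09 48.5 ] yaw 38.86 axis [ 1.e-04 -1.e-04 -1.e+00] F tool [-0.1 -0.4  0.7] w 17.182853799817206
t 7.75 rel w4 [37.07 -0.11 48.52] yaw 38.86 axis [ 0.e+00 -1.e-04 -1.e+00] F tool [-1.  -0.4  0.5] w 17.025587231570665
```

Advance in 0.3 mm rows to contact.

Emit:
step_arm:
  steps:
    - [0.0,0.0003,0,0,0]
    - [0.0,0.0006,0,0,0]
    - [0.0,0.0009,0,0,0]
    - [0.0,0.0012,0,0,0]
    - [0.0,0.0012,0,0,0]

```text
t: 8.17
tool_pos: [607.9, 76.0, 100.3]
tool_rot: [2.963, 1.045, -0.0]
contact_force: [-0.4, -0.3, -0.8]
gripper_width: 17.0
grip_force: 58.7
```

Run:
```python
from h import *
rel();s=take('scene','s6');rel();a=s['color'][180:230,290:360]
cv2.imwrite('pics/c6.png',cv2.resize(a,None,fx=11,fy=11,interpolation=cv2.INTER_CUBIC)[:,:,::-1])
```

```text
t 8.17 rel w4 [ 3.814e+01 -3.000e-02  4.852e+01] yaw 38.86 axis [-2.e-04 -2.e-04 -1.e+00] F tool [-0.5 -0.   0.8] w 17.016217891598263
t 8.22 rel w4 [ 3.815e+01 -1.000e-02  4.851e+01] yaw 38.86 axis [-1.e-04 -2.e-04 -1.e+00] F tool [-1.6  0.6  1.1] w 17.098690106360603
```

Emit:
step_arm:
  steps:
    - [0.0,0.0003,0,0,0]
    - [0.0,0.0006,0,0,0]
    - [0.0,0.0006,0,0,0]
    - [0.0,0.0006,0,0,0]

```text
t: 8.55
tool_pos: [608.2, 76.3, 100.2]
tool_rot: [2.963, 1.045, -0.001]
contact_force: [-1.9, -2.8, -0.1]
gripper_width: 17.7
grip_force: 58.7
```

Run:
```python
from h import *
rel();snapshot('top');rel();snapshot('top');rel()
```

```text
t 8.55 rel w4 [ 3.854e+01 -4.000e-02  4.860e+01] yaw 38.86 axis [-6.e-04 -3.e-04 -1.e+00] F tool [-3.3  1.   0.1] w 17.695464400986992
t 8.6 rel w4 [38.56 -0.05 48.58] yaw 38.86 axis [-6.e-04 -2.e-04 -1.e+00] F tool [-2.7 -0.4  1.1] w 17.548194686356428
t 8.65 rel w4 [38.6  -0.06 48.56] yaw 38.86 axis [-5.e-04 -2.e-04 -1.e+00] F tool [-2.4  0.1  0.2] w 17.23672060094156
```

Emit:
step_arm:
  steps:
    - [0.0,0.0003,0,0,0]
    - [0.0,0.0006,0,0,0]
    - [0.0,0.0006,0,0,0]
    - [0.0,0.0006,0,0,0]

```text
t: 8.98
tool_pos: [608.5, 76.6, 100.2]
tool_rot: [2.963, 1.045, -0.002]
contact_force: [-4.1, -3.1, 0.1]
gripper_width: 17.3
grip_force: 58.7
```

Run:
```python
from h import *
rel();snapshot('top');rel();snapshot('top');rel()
```

```text
t 8.98 rel w4 [38.97 -0.09 48.61] yaw 38.87 axis [-1.1e-03 -4.0e-04 -1.0e+00] F tool [-5.2 -0.2 -0.1] w 17.283734940571176
t 9.03 rel w4 [38.99 -0.05 48.59] yaw 38.86 axis [-1.e-03 -4.e-04 -1.e+00] F tool [-4.6  0.1 -1.1] w 17.258323987667765
t 9.08 rel w4 [38.96 -0.11 48.64] yaw 38.86 axis [-1.2e-03 -4.0e-04 -1.0e+00] F tool [-5.5  0.4 -0.8] w 17.252963409158994
```

Emit:
step_arm:
  steps:
    - [0.0,0.0004,0,0,0]
    - [0.0,0.0008,0,0,0]
    - [0.0,0.0012,0,0,0]
    - [0.0,0.0016,0,0,0]
    - [0.0,0.0016,0,0,0]

```text
t: 9.5
tool_pos: [609.0, 77.1, 100.0]
tool_rot: [-2.963, -1.045, 0.005]
contact_force: [-7.4, -6.9, 2.2]
gripper_width: 17.1
grip_force: 59.0
```

Run:
```python
from h import *
rel();snapshot('top');rel()
```

```text
t 9.5 rel w4 [39.7  -0.16 48.82] yaw 38.87 axis [-0.0032 -0.0011 -1.    ] F tool [-10.1   0.7  -2.2] w 17.095215900993256
t 9.55 rel w4 [39.71 -0.17 48.78] yaw 38.87 axis [-0.0031 -0.0011 -1.    ] F tool [-9.6  1.7 -0.3] w 17.6344080831054
```

Emit:
step_arm:
  steps:
    - [0.0,0.0003,0,0,0]
    - [0.0,0.0006,0,0,0]
    - [0.0,0.0009,0,0,0]
    - [0.0,0.0012,0,0,0]
    - [0.0,0.0012,0,0,0]

```text
t: 9.97
tool_pos: [609.7, 77.8, 99.9]
tool_rot: [-2.962, -1.045, 0.006]
contact_force: [-7.3, -7.7, 2.1]
gripper_width: 17.2
grip_force: 59.0
```

Run:
```python
from h import *
rel();snapshot('top');rel()
```

```text
t 9.97 rel w4 [40.69 -0.17 48.86] yaw 38.87 axis [-0.0037 -0.0012 -1.    ] F tool [-10.5   1.5  -2. ] w 17.211108907322558
t 10.02 rel w4 [40.64 -0.17 48.86] yaw 38.87 axis [-0.0038 -0.0012 -1.    ] F tool [-10.2   0.8  -1.7] w 17.209829019560715
```

Emit:
step_arm:
  steps:
    - [0.0,0.0004,0,0,0]
    - [0.0,0.0008,0,0,0]
    - [0.0,0.0012,0,0,0]
    - [0.0,0.0016,0,0,0]
    - [0.0,0.002,0,0,0]

```text
t: 10.43
tool_pos: [611.4, 79.1, 99.9]
tool_rot: [-2.962, -1.045, 0.006]
contact_force: [-8.2, -7.8, 1.3]
gripper_width: 17.3
grip_force: 59.1
```

Run:
```python
from h import *
rel();snapshot('top');rel()
```

```text
t 10.43 rel w4 [ 4.279e+01 -4.000e-02  4.884e+01] yaw 38.87 axis [-0.0035 -0.0011 -1.    ] F tool [-11.3   0.9  -1.2] w 17.277263903364936
t 10.48 rel w4 [42.73 -0.06 48.91] yaw 38.88 axis [-0.0038 -0.0012 -1.    ] F tool [-9.4  0.3 -1.5] w 16.72003270510753
```

Sliding steadily at about 10 N.

Emit:
step_arm:
  steps:
    - [0.0,0.0006,0,0,0]
    - [0.0,0.0012,0,0,0]
    - [0.0,0.0018,0,0,0]
    - [0.0,0.0024,0,0,0]
    - [0.0,0.003,0,0,0]

```text
t: 10.9
tool_pos: [613.7, 81.0, 99.8]
tool_rot: [-2.962, -1.045, 0.006]
contact_force: [-8.0, -7.1, 1.2]
gripper_width: 17.4
grip_force: 59.0
```

Emit:
step_arm:
  steps:
    - [0.0,0.0006,0,0,0]
    - [0.0,0.0012,0,0,0]
    - [0.0,0.0018,0,0,0]
    - [0.0,0.0024,0,0,0]
    - [0.0,0.003,0,0,0]

```text
t: 11.32
tool_pos: [615.9, 82.9, 99.7]
tool_rot: [-2.962, -1.045, 0.007]
contact_force: [-8.5, -7.5, -0.3]
gripper_width: 17.0
grip_force: 58.8
```

Run:
```python
from h import *
rel();snapshot('top');rel()
```

```text
t 11.32 rel w4 [48.68  0.25 49.09] yaw 38.87 axis [-0.004  -0.0011 -1.    ] F tool [-11.3   0.5   0.4] w 17.036617606884963
t 11.37 rel w4 [48.87  0.28 49.06] yaw 38.87 axis [-0.0037 -0.001  -1.    ] F tool [-9.1  0.4  0.6] w 17.34193536990767
```

Emit:
step_arm:
  steps:
    - [0.0,0.0006,0,-0.0002,0]
    - [0.0,0.0012,0,-0.0003,0]
    - [0.0,0.0018,0,-0.0004,0]
    - [0.0,0.0024,0,-0.0004,0]
    - [0.0,0.003,0,-0.0004,0]

```text
t: 11.78
tool_pos: [618.1, 84.8, 99.9]
tool_rot: [-2.962, -1.045, 0.007]
contact_force: [-8.8, -7.7, -1.9]
gripper_width: 17.2
grip_force: 58.6
```

Emit:
step_arm:
  steps:
    - [0.0,0.0006,0,0,0]
    - [0.0,0.0012,0,0,0]
    - [0.0,0.0018,0,0,0]
    - [0.0,0.0024,0,0,0]
    - [0.0,0.003,0,0,0]

```text
t: 12.2
tool_pos: [620.4, 86.7, 99.9]
tool_rot: [-2.962, -1.045, 0.007]
contact_force: [-9.5, -6.6, -1.7]
gripper_width: 17.4
grip_force: 58.5
```

Run:
```python
from h import *
rel();snapshot('top');rel()
```

```text
t 12.2 rel w4 [54.56  0.54 48.86] yaw 38.87 axis [-0.0045 -0.0012 -1.    ] F tool [-11.5  -0.8   1.7] w 17.396918812042966
t 12.25 rel w4 [54.71  0.6  48.84] yaw 38.87 axis [-0.0042 -0.0011 -1.    ] F tool [-9.9 -0.3  2.3] w 17.03652081410888
```

Emit:
step_arm:
  steps:
    - [0.0,0.0006,0,0,0]
    - [0.0,0.0012,0,0,0]
    - [0.0,0.0018,0,0,0]
    - [0.0,0.0024,0,0,0]
    - [0.0,0.003,0,0,0]

```text
t: 12.67
tool_pos: [622.7, 88.5, 99.8]
tool_rot: [-2.962, -1.045, 0.008]
contact_force: [-9.4, -7.1, -1.7]
gripper_width: 17.2
grip_force: 58.5
```

Emit:
step_arm:
  steps:
    - [0.0,0.0006,0,0,0]
    - [0.0,0.0012,0,0,0]
    - [0.0,0.0018,0,0,0]
    - [0.0,0.0024,0,0,0]
    - [0.0,0.003,0,0,0]

```text
t: 13.08
tool_pos: [624.9, 90.4, 99.8]
tool_rot: [-2.962, -1.045, 0.008]
contact_force: [-8.9, -8.9, -3.3]
gripper_width: 17.2
grip_force: 58.5
```

Emit:
step_arm:
  steps:
    - [0.0,0.0006,0,0,0]
    - [0.0,0.0012,0,0,0]
    - [0.0,0.0018,0,0,0]
    - [0.0,0.0024,0,0,0]
    - [0.0,0.003,0,0,0]

```text
t: 13.5
tool_pos: [627.2, 92.2, 99.7]
tool_rot: [-2.962, -1.045, 0.008]
contact_force: [-9.4, -8.2, -2.8]
gripper_width: 17.0
grip_force: 58.5
```

Run:
```python
from h import *
rel();s=take('scene','s7');rel();a=s['color'][160:240,270:390]
cv2.imwrite('pics/c7.png',cv2.resize(a,None,fx=6.6,fy=6.6,interpolation=cv2.INTER_CUBIC)[:,:,::-1])
```

```text
t 13.5 rel w4 [63.34  1.06 49.03] yaw 38.87 axis [-0.005  -0.0013 -1.    ] F tool [-12.4   0.5   2.9] w 17.013277537676437
t 13.55 rel w4 [63.35  1.05 49.07] yaw 38.87 axis [-0.0052 -0.0014 -1.    ] F tool [-10.7   1.2   2.4] w 17.140837384675223
```

View pics/c7.png

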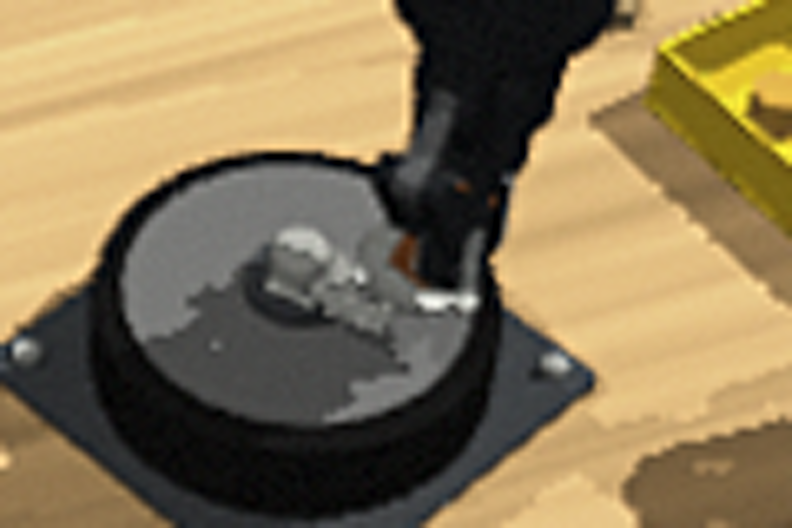

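The picture shows the clip still on the axle and the pick pivoting in the pads at 60 N grip. I'll lower the grip and push back, so the eye's inner edge straightens the pick, then pull again with 120 N.

Emit:
step_arm:
  force: 30
  steps:
    - [0.0,-0.003,0,0,0]
    - [0.0,-0.006,0,0,0]
    - [0.0,-0.009,0,0,0]
    - [0.0,-0.01,0,0,0]
    - [0.0,-0.01,0,0,0]

```text
t: 13.97
tool_pos: [621.6, 86.8, 101.0]
tool_rot: [2.963, 1.045, 0.003]
contact_force: [0.6, 0.5, -1.2]
gripper_width: 17.0
grip_force: 58.7
```

Run:
```python
from h import *
rel();snapshot('top');rel()
```

```text
t 13.97 rel w4 [55.53  1.3  47.72] yaw 38.84 axis [ 1.6e-03  3.0e-04 -1.0e+00] F tool [ 0.8 -0.   1.2] w 16.972494694742345
t 14.02 rel w4 [55.56  1.27 47.77] yaw 38.85 axis [ 1.3e-03  2.0e-04 -1.0e+00] F tool [1.2 0.2 1.1] w 16.989815911314448
```

Emit:
step_arm:
  force: 25
  steps:
    - [0.0,-0.001,0,0,0]
    - [0.0,-0.002,0,0,0]
    - [0.0,-0.003,0,0,0]
    - [0.0,-0.004,0,0,0]
    - [0.0,-0.005,0,0,0]

```text
t: 14.43
tool_pos: [619.1, 84.3, 101.4]
tool_rot: [2.962, 1.045, 0.008]
contact_force: [7.3, 5.8, 0.6]
gripper_width: 17.4
grip_force: 58.7
```

Run:
```python
from h import *
rel();snapshot('top');rel()
```

```text
t 14.43 rel w4 [51.98  1.36 47.34] yaw 38.85 axis [ 0.0048  0.0011 -1.    ] F tool [ 9.4  0.  -0.6] w 17.41490790972025
t 14.48 rel w4 [51.77  1.3  47.35] yaw 38.85 axis [ 0.0045  0.001  -1.    ] F tool [ 9.  -0.7  0.5] w 17.09964860131011
```

Emit:
step_arm:
  steps:
    - [0.0,-0.0014,0,0,0]
    - [0.0,-0.0028,0,0,0]
    - [0.0,-0.0042,0,0,0]
    - [0.0,-0.0056,0,0,0]
    - [0.0,-0.007,0,0,0]

```text
t: 14.9
tool_pos: [613.8, 80.0, 101.6]
tool_rot: [2.962, 1.044, 0.008]
contact_force: [6.6, 5.9, 1.1]
gripper_width: 17.3
grip_force: 59.0
```

Emit:
step_arm:
  steps:
    - [0.0,-0.0014,0,0,0]
    - [0.0,-0.0028,0,0,0]
    - [0.0,-0.0042,0,0,0]
    - [0.0,-0.0056,0,0,0]
    - [0.0,-0.007,0,0,0]

```text
t: 15.32
tool_pos: [608.3, 75.5, 101.6]
tool_rot: [2.962, 1.044, 0.008]
contact_force: [4.3, 4.7, 3.1]
gripper_width: 17.4
grip_force: 58.9
```

Run:
```python
from h import *
rel();snapshot('top');rel()
```

```text
t 15.32 rel w4 [38.08  0.52 47.21] yaw 38.85 axis [ 0.0052  0.0011 -1.    ] F tool [ 6.3 -1.  -3.1] w 17.35473046123486
t 15.37 rel w4 [37.9   0.55 47.19] yaw 38.85 axis [ 0.0052  0.001  -1.    ] F tool [ 8.5  0.2 -0. ] w 17.061876839465835
```

Emit:
step_arm:
  steps:
    - [0.0,-0.0014,0,0,0]
    - [0.0,-0.0028,-0.0001,0,0]
    - [0.0,-0.0042,-0.0002,0,0]
    - [0.0,-0.0056,-0.0003,0,0]
    - [0.0,-0.0066,-0.0003,0,0]

```text
t: 15.78
tool_pos: [603.2, 71.6, 101.8]
tool_rot: [2.962, 1.044, 0.009]
contact_force: [5.9, 5.5, 1.6]
gripper_width: 17.3
grip_force: 59.0
```

Run:
```python
from h import *
rel();s=take('wrist','w8');rel()
l=load('w3')
np.set_printoptions(linewidth=200)
for k,i in(('w3',l),('w4',load('w4')),('w8',s)):
  h=cv2.cvtColor(i['color'],cv2.COLOR_RGB2HSV);m=(h[...,0]<14)&(h[...,1]>120)&(h[...,2]>50);m=m[225:420,235:325]
  c=[int(x) for x in np.median(h[225:400:8,278:283],axis=1)[:,2]];r=np.where(m.sum(1)>25)[0]+225
  print(k,c,'orange rows',r.min() if len(r) else None,r.max() if len(r) else None)
```

```text
t 15.78 rel w4 [ 3.164e+01 -1.000e-02  4.698e+01] yaw 38.85 axis [ 0.0058  0.001  -1.    ] F tool [ 8.  -0.6 -1.6] w 17.32936184676623
t 15.83 rel w4 [ 3.153e+01 -4.000e-02  4.700e+01] yaw 38.84 axis [ 0.0058  0.001  -1.    ] F tool [10.2  0.1 -0.8] w 16.942504385784286
w3 [178, 155, 152, 79, 78, 76, 76, 74, 75, 102, 102, 131, 101, 118, 144, 154, 217, 205, 193, 40, 38, 35] orange rows 291 333
w4 [177, 161, 160, 100, 105, 106, 106, 104, 104, 172, 178, 148, 129, 131, 225, 224, 225, 221, 226, 53, 54, 49] orange rows 263 333
w8 [168, 168, 167, 161, 104, 104, 104, 104, 102, 165, 182, 127, 128, 131, 139, 137, 138, 136, 63, 34, 38, 34] orange rows 273 333
```

Run:
```python
from h import *
for k in('w3','w4','w8'):
  g=cv2.GaussianBlur(load(k)['color'],(0,0),1).astype(float)
  p=g[195:350,274:286].mean(1);d=np.abs(np.diff(p,axis=0)).sum(1)
  pk=[(i+195,int(d[i])) for i in range(1,len(d)-1) if d[i]>d[i-1] and d[i]>=d[i+1] and d[i]>12];print(k,pk)
  q=g[235,225:335];d=np.abs(np.diff(q,axis=0)).sum(1);print('  row235',[(i+225,int(d[i])) for i in range(1,len(d)-1) if d[i]>d[i-1] and d[i]>=d[i+1] and d[i]>15])
s=load('w8');s['pose']=s['mount']
# model rows for tilt a about y through grasp pt z=-18.7
for a in(-6,-3,0,3,6):
  c,n=np.cos(np.radians(a)),np.sin(np.radians(a))
  P=lambda x,z:(c*x-n*(z+18.7),0,n*x+c*(z+18.7)-18.7)
  print(a,[round(float(proj(s,P(*p))[1]),1) for p in((25.7,11.5),(7.7,11.5),(7.7,-33.5))])
```

```text
w3 [(200, 40), (209, 64), (224, 23), (230, 29), (247, 78), (308, 15), (312, 16), (334, 39), (343, 15)]
  row235 [(247, 16), (251, 26), (301, 20), (307, 37), (310, 20)]
w4 [(196, 37), (202, 38), (207, 65), (210, 42), (247, 86), (292, 28), (334, 106)]
  row235 [(251, 27), (306, 33), (310, 19)]
w8 [(212, 52), (249, 91), (291, 28), (334, 54)]
  row235 [(254, 27), (304, 51), (319, 32)]
-6 [203.7, 239.1, 296.5]
-3 [206.0, 241.7, 294.0]
0 [208.4, 244.4, 291.5]
3 [211.0, 247.2, 288.9]
6 [213.6, 250.1, 286.4]
```

Emit:
step_arm:
  steps:
    - [0.0,-0.0008,0,0,0]
    - [0.0,-0.0016,0,0,0]
    - [0.0,-0.0024,0,0,0]
    - [0.0,-0.0028,0,0,0]
    - [0.0,-0.0028,0,0,0]

```text
t: 16.25
tool_pos: [601.1, 69.9, 101.9]
tool_rot: [2.962, 1.044, 0.01]
contact_force: [7.8, 6.5, 1.8]
gripper_width: 16.8
grip_force: 59.0
```

```bash
cat > e.py <<'E'
from h import *
rel();take('wrist','w9');rel()
g=cv2.GaussianBlur(load('w9')['color'],(0,0),1).astype(float)
p=g[195:350,274:286].mean(1);d=np.abs(np.diff(p,axis=0)).sum(1)
print([(i+195,int(d[i])) for i in range(1,len(d)-1) if d[i]>d[i-1] and d[i]>=d[i+1] and d[i]>12])
E
python3 e.py
```

```text
t 16.25 rel w4 [28.99 -0.16 46.92] yaw 38.84 axis [ 0.0061  0.0011 -1.    ] F tool [10.2 -0.1 -1.7] w 16.849866644056405
t 16.3 rel w4 [28.99 -0.18 46.94] yaw 38.85 axis [ 0.006  0.001 -1.   ] F tool [10.   0.1 -2.6] w 17.255250625650902
[(206, 14), (209, 58), (223, 29), (229, 27), (247, 78), (292, 26), (308, 12), (334, 54)]
```

Emit:
step_arm:
  force: 120
  steps:
    - [0.0,0.002,0,0,0]
    - [0.0,0.004,0,0,0]
    - [0.0,0.006,0,0,0]
    - [0.0,0.007,0,0,0]
    - [0.0,0.007,0,0,0]

```text
t: 16.72
tool_pos: [604.3, 73.5, 100.5]
tool_rot: [-2.963, -1.045, 0.001]
contact_force: [0.3, 0.4, -1.2]
gripper_width: 16.3
grip_force: 117.0
```

```bash
python3 e.py; python3 -c "
from h import *
print(observe()['grip_force'])"
```

```text
t 16.72 rel w4 [33.78 -0.72 48.3 ] yaw 38.87 axis [-6.e-04 -2.e-04 -1.e+00] F tool [ 0.5 -0.1  1.2] w 16.285913686776766
t 16.77 rel w4 [33.68 -0.72 48.32] yaw 38.86 axis [-7.e-04 -2.e-04 -1.e+00] F tool [ 0.3 -0.2  1.9] w 16.672684945920384
[(206, 12), (209, 53), (247, 84), (291, 26), (334, 49)]
116.98396682739258
```

Emit:
step_arm:
  steps:
    - [0.0,0.001,0.0003,0,0]
    - [0.0,0.002,0.0004,0,0]
    - [0.0,0.003,0.0004,0,0]
    - [0.0,0.004,0.0004,0,0]
    - [0.0,0.0045,0.0004,0,0]

```text
t: 17.18
tool_pos: [608.0, 75.9, 100.6]
tool_rot: [2.963, 1.045, -0.001]
contact_force: [-2.2, -2.4, -0.7]
gripper_width: 16.1
grip_force: 117.0
```

Emit:
step_arm:
  steps:
    - [0.0,0.0004,0,0,0]
    - [0.0,0.0008,0,0,0]
    - [0.0,0.0012,0,0,0]
    - [0.0,0.0016,0,0,0]
    - [0.0,0.002,0,0,0]

```text
t: 17.6
tool_pos: [608.6, 76.8, 100.2]
tool_rot: [-2.962, -1.045, 0.005]
contact_force: [-6.1, -5.7, -0.7]
gripper_width: 16.6
grip_force: 117.0
```

```bash
python3 e.py
```

```text
t 17.6 rel w4 [39.22 -0.2  48.55] yaw 38.87 axis [-3.e-03 -8.e-04 -1.e+00] F tool [-8.3  0.6  0.7] w 16.61028605774868
t 17.65 rel w4 [39.18 -0.2  48.56] yaw 38.87 axis [-3.1e-03 -8.0e-04 -1.0e+00] F tool [-8.2  0.9  0.9] w 16.230866897949777
[(207, 13), (210, 57), (227, 14), (230, 19), (247, 83), (291, 27), (334, 49)]
```

Emit:
step_arm:
  steps:
    - [0.0,0.0003,0,0,0]
    - [0.0,0.0006,0,0,0]
    - [0.0,0.0009,0,0,0]
    - [0.0,0.0012,0,0,0]
    - [0.0,0.0014,0,0,0]

```text
t: 18.07
tool_pos: [609.0, 77.4, 100.0]
tool_rot: [-2.962, -1.045, 0.008]
contact_force: [-8.5, -5.9, -1.2]
gripper_width: 16.3
grip_force: 117.0
```

```bash
python3 e.py
```

```text
t 18.07 rel w4 [39.89 -0.35 48.8 ] yaw 38.87 axis [-0.0048 -0.0013 -1.    ] F tool [-10.3  -0.7   1.2] w 16.261837755114612
t 18.12 rel w4 [39.89 -0.36 48.81] yaw 38.88 axis [-0.0048 -0.0012 -1.    ] F tool [-10.5   0.4   1.2] w 16.204973228710237
[(207, 14), (210, 61), (224, 14), (230, 12), (247, 83), (291, 28), (333, 51)]
```

Emit:
step_arm:
  steps:
    - [0.0,0.0003,0,0,0]
    - [0.0,0.0006,0,0,0]
    - [0.0,0.0009,0,0,0]
    - [0.0,0.0012,0,0,0]
    - [0.0,0.0014,0,0,0]

```text
t: 18.53
tool_pos: [609.6, 78.1, 99.8]
tool_rot: [-2.962, -1.045, 0.01]
contact_force: [-9.7, -8.9, -1.3]
gripper_width: 16.5
grip_force: 117.0
```

```bash
python3 e.py
```

```text
t 18.53 rel w4 [40.78 -0.44 48.99] yaw 38.88 axis [-0.0061 -0.0016 -1.    ] F tool [-13.1   0.8   1.4] w 16.524873029182764
t 18.58 rel w4 [40.85 -0.42 48.98] yaw 38.88 axis [-0.006  -0.0015 -1.    ] F tool [-12.1  -0.    1.5] w 16.051000585427918
[(207, 14), (210, 61), (224, 19), (230, 23), (248, 80), (291, 28), (305, 12), (333, 50)]
```

Emit:
step_arm:
  steps:
    - [0.0,0.0003,0,0,0]
    - [0.0,0.0006,0,0,0]
    - [0.0,0.0009,0,0,0]
    - [0.0,0.0012,0,0,0]
    - [0.0,0.0015,0,0,0]

```text
t: 19.0
tool_pos: [610.5, 78.9, 99.7]
tool_rot: [-2.962, -1.045, 0.011]
contact_force: [-10.8, -10.3, -0.9]
gripper_width: 16.0
grip_force: 117.0
```

```bash
python3 e.py
```

```text
t 19.0 rel w4 [41.97 -0.44 49.1 ] yaw 38.88 axis [-0.0069 -0.0018 -1.    ] F tool [-14.9   1.2   1. ] w 15.966058336493695
t 19.05 rel w4 [41.99 -0.43 49.07] yaw 38.88 axis [-0.0069 -0.0018 -1.    ] F tool [-14.   -0.    0.6] w 16.236670309386135
[(207, 13), (210, 56), (227, 12), (230, 15), (248, 79), (291, 27), (333, 50)]
```

Emit:
step_arm:
  steps:
    - [0.0,0.0003,0,0,0]
    - [0.0,0.0006,0,0,0]
    - [0.0,0.0009,0,0,0]
    - [0.0,0.0012,0,0,0]
    - [0.0,0.0015,0,0,0]

```text
t: 19.47
tool_pos: [612.4, 80.2, 100.0]
tool_rot: [-2.962, -1.045, 0.008]
contact_force: [-8.1, -5.9, -1.5]
gripper_width: 16.2
grip_force: 117.1
```

```bash
python3 e.py
```

```text
t 19.47 rel w4 [44.24 -0.1  48.82] yaw 38.86 axis [-0.0049 -0.0011 -1.    ] F tool [-10.   -0.5   1.6] w 16.188011685010622
t 19.52 rel w4 [ 4.444e+01 -2.000e-02  4.876e+01] yaw 38.87 axis [-0.0044 -0.0011 -1.    ] F tool [-9.4  0.4  1.2] w 16.76436003444806
[(210, 55), (247, 83), (291, 27), (333, 49)]
```

Emit:
step_arm:
  steps:
    - [0.0,0.0005,0,0,0]
    - [0.0,0.001,0,0,0]
    - [0.0,0.0015,0,0,0]
    - [0.0,0.002,0,0,0]
    - [0.0,0.0025,0,0,0]

```text
t: 19.93
tool_pos: [616.3, 82.5, 100.7]
tool_rot: [2.963, 1.045, 0.001]
contact_force: [-0.1, -0.3, -1.1]
gripper_width: 16.4
grip_force: 117.0
```

Emit:
step_arm:
  steps:
    - [0.0,0.0005,0,0,0]
    - [0.0,0.001,0,0,0]
    - [0.0,0.0015,0,0,0]
    - [0.0,0.002,0,0,0]
    - [0.0,0.0025,0,0,0]

```text
t: 20.35
tool_pos: [618.2, 84.1, 100.7]
tool_rot: [2.963, 1.045, 0.0]
contact_force: [-0.3, -0.6, -1.0]
gripper_width: 16.4
grip_force: 117.1
```

```bash
python3 e.py
```

```text
t 20.35 rel w4 [51.24  0.93 48.04] yaw 38.86 axis [ 3.e-04 -0.e+00 -1.e+00] F tool [-0.6  0.3  1. ] w 16.36691279435183
t 20.4 rel w4 [51.29  0.93 48.05] yaw 38.86 axis [ 3.e-04 -0.e+00 -1.e+00] F tool [ 0.2 -0.1  1.4] w 16.436120825320252
[(205, 60), (209, 52), (247, 82), (291, 26), (334, 89), (343, 42)]
```

Emit:
step_arm:
  steps:
    - [0.0,0.0012,0,0,0]
    - [0.0,0.0024,0,0,0]
    - [0.0,0.0036,0,0,0]
    - [0.0,0.0048,0,0,0]
    - [0.0,0.006,0,0,0]

```text
t: 20.82
tool_pos: [622.9, 87.9, 100.7]
tool_rot: [2.963, 1.045, 0.0]
contact_force: [-0.0, 0.2, -1.5]
gripper_width: 16.5
grip_force: 117.1
```

Emit:
step_arm:
  steps:
    - [0.0,0.0012,0,0,0]
    - [0.0,0.0024,0,0,0]
    - [0.0,0.0036,0,0,0]
    - [0.0,0.0048,0,0,0]
    - [0.0,0.0064,0,0,0]

```text
t: 21.23
tool_pos: [627.8, 91.9, 100.6]
tool_rot: [2.963, 1.045, -0.0]
contact_force: [-0.1, 0.5, -0.3]
gripper_width: 16.6
grip_force: 117.1
```

Run:
```python
exec(open('e.py').read())
s=load('w9')
# map of bright metal around pick in wrist picture: row/col extents
g=cv2.cvtColor(s['color'],cv2.COLOR_RGB2GRAY)[90:260:8,190:370:9];print(g)
```

```text
t 21.23 rel w4 [63.53  1.76 48.1 ] yaw 38.86 axis [ 0.e+00 -1.e-04 -1.e+00] F tool [ 0.2 -0.4  0.3] w 16.550844064623032
t 21.28 rel w4 [63.79  1.77 48.06] yaw 38.86 axis [ 2.e-04 -0.e+00 -1.e+00] F tool [ 0.2 -0.9  2. ] w 16.325233432074228
[(208, 68), (247, 81), (291, 26), (334, 86)]
[[175 184 125 119 116 120 121 120 141 118 194 189 190 188 186 186 195 189
  192 185]
 [195 168 181 140 120 118 120 123 124 196 197 196 188 188 189 185 196 190
  190 190]
 [187 177 173 181 138 118 121 121 176 195 195 195 191 189 188 189 191 195
  194 189]
 [189 174 174 172 179 181 178 172 173 195 195 196 191 196 191 189 189 190
  195 195]
 [194 191 187 176 171 177 181 177 175 190 195 196 197 196 194 189 190 187
  191 194]
 [195 193 191 170 178 172 174 180 180 174 192 195 197 195 193 192 190 187
  188 191]
 [189 195 194 176 171 174 172 178 178 177 194 190 196 197 196 195 194 191
  186 189]
 [190 173 182 190 173 170 175 172 171 181 198 187 192 196 195 198 194 193
  190 190]
 [179 103  79 179 174 172 171 172 172 171 181 178 176 193 195 196 194 192
  193 189]
 [170 106 101  98  92  78 166 173 171 175 168 17
[... 357 characters left out ...]
  91  85
  150 178]
 [ 95  93  89  92  91  49  44  48  48  48  50  48  48  52  48  57  90  96
   91  96]
 [ 92  89  89  69  50  45  46  53  53 109 143  60  56  49  52  53  51  88
   88 100]
 [ 90  91  63  50  50  51  47  51  51 124 155  60  53  55  55  50  43  47
   68  90]
 [ 94  67  50  55  52  51  53  47 101 170 156 148  73  51  46  57  56  57
   46  88]
 [ 93  56  56  55  54  62 132 153 155 158 154 154 155 116  99  51  51  48
   51  43]
 [ 57  57  54  48 131 132 125 154 155 159 155 153 156 154  96  97 137  54
   56  56]
 [ 59  57  75 128 131 128 156 154  89  72  75  75 105 169 174  98  98 132
   49  50]
 [ 61  58 129 131 131 130 127 104  56  72  75  76  50 105 125  95  97  97
  133  47]]
```

Run:
```python
from h import *
s0=load('scene0');s=take('scene','s10');s7=load('s7')
f=lambda i:cv2.cvtColor(i['color'],cv2.COLOR_RGB2GRAY)
o=observe();M=R.from_rotvec(o['tool_rot']).as_matrix();d=M[:,0]
A=np.array([582.5,53.5,0]);print('tcp',o['tool_pos'],d)
np.set_printoptions(linewidth=250)
for r in (0,13,20,36,41,66): print(r,[round(float(x)) for x in proj(s,A+d*r+[0,0,62])])
print(f(s0)[192:222:2,300:350:2]);print(f(s)[192:222:2,300:350:2])
```

```text
tcp [627.94613765  91.97216853 100.67427093] [7.78658722e-01 6.27447667e-01 1.37932150e-04]
0 [316, 202]
13 [320, 204]
20 [323, 205]
36 [329, 207]
41 [331, 208]
66 [340, 212]
[[108 110 110 108 109 109 106 107 109 105 109 108 107 109 111 108 111  94  13  19 182 181 160 151 154]
 [107 110 110 110 109 111 113 132 131 102 107 109 108 108 109 108 111 111  90  15  59 182 176 163 146]
 [111 107 108 111 111 100 157 165 168 180 103 110 111 109 110 109 109 108 114  96  10  92 175 159 162]
 [109 110 107 111  91  52 154 167 167 170 111 115 107 109 107 107 109 110 107 113  38   9 152 164 168]
 [107 108 112  75  33  43  83 133 148 121 111  97 130 114 116 106 107 108 110 111  86  17  61 180 177]
 [107 109 107  55  36  84  84  71  72  87 136 155 180 162 169 154 119 106 110 110 121  11   1 189 183]
 [110 111  72  61  33  44  91 143  99 166 168 169 100  69 156 178 115 110 110 108 115  33  10 146 174]
 [107 112  88  70  33  49  69  39 122  27 156 173 186 111 131 153  84  90 106 108 117  20  16 101 162]
 [108 109 109 113  82  47  26  18  17  17  75 145 174 138 179 105  90 109 109 108 118  16  22  49  57
[... 1466 characters left out ...]
  55  33  29  25  26  72 118 124 104 114 114  97  88 101 176 149 122  56  54  80]
 [ 72  72  71  72  73  76  79  78  79  79  71  57  55 113  70 112 109 112  61 120  90  10  11  59  65]
 [ 73  72 123  89  72  73  72  73  71  73  76  73  75  59  54  87 115 116  92 161  25  16  18  59  69]
 [ 74  76  74  73  76  73  72  75  73  72  75  72  75  71  77  63  49  89 114  53  16  20   9  67  63]
 [ 72  74  74  74  72  76  74  72  76  76  72  73  72  71  72  73  75  68  62  24  18  18  13  68  67]
 [ 76  73  73  74  77  76  70  75  74  76  74  74  75  74  73  74  75  65  21  21  23  14  46  66  64]
 [ 51  71  77  74  76  73  72  75  75  77  71  70  81  68  92  75  47  12  22  23  16  10  60  66  68]]
```

Emit:
step_arm:
  steps:
    - [0.0,0.0013,0,0,0]
    - [0.0,0.0026,0,0,0]
    - [0.0,0.0039,0,0,0]
    - [0.0,0.0052,0,0,0]
    - [0.0,0.0065,0,0,0]

```text
t: 21.75
tool_pos: [632.9, 96.0, 100.7]
tool_rot: [2.963, 1.045, 0.0]
contact_force: [0.8, 0.2, -1.5]
gripper_width: 16.4
grip_force: 117.1
```

Emit:
step_arm:
  steps:
    - [0.0,0,0,0.0005,0]
    - [0.0,-0.001,0,0.0006,0]
    - [0.0,-0.002,0,0.0006,0]
    - [0.0,-0.003,0,0.0006,0]
    - [0.0,-0.004,0,0.0006,0]

```text
t: 22.17
tool_pos: [629.6, 93.3, 100.1]
tool_rot: [2.963, 1.045, 0.0]
contact_force: [0.0, 0.0, -1.3]
gripper_width: 16.0
grip_force: 117.1
```

Emit:
step_arm:
  steps:
    - [0.0,-0.0005,0,0,0]
    - [0.0,-0.001,0,0,0]
    - [0.0,-0.0015,0,0,0]
    - [0.0,-0.0018,0,0,0]
    - [0.0,-0.0018,0,0,0]

```text
t: 22.58
tool_pos: [628.3, 92.2, 100.1]
tool_rot: [2.963, 1.045, 0.0]
contact_force: [0.6, -0.7, -1.8]
gripper_width: 16.6
grip_force: 117.1
```

```bash
python3 e.py
```

```text
t 22.58 rel w4 [64.1   1.81 48.64] yaw 38.86 axis [ 1.e-04 -1.e-04 -1.e+00] F tool [0.  0.9 1.8] w 16.579396265845933
t 22.63 rel w4 [64.11  1.8  48.67] yaw 38.85 axis [ 0.e+00 -1.e-04 -1.e+00] F tool [ 0.1 -0.1  0.1] w 16.36495516403955
[(208, 68), (225, 19), (230, 20), (247, 83), (291, 26), (334, 79)]
```

Emit:
step_arm:
  steps:
    - [0.0,0,0,-0.001,0]
    - [0.0,0,0,-0.002,0]
    - [0.0,0,0,-0.004,0]
    - [0.0,0,0,-0.006,0]
    - [0.0,0,0,-0.008,0]

```text
t: 23.05
tool_pos: [628.3, 92.3, 108.4]
tool_rot: [2.963, 1.045, 0.0]
contact_force: [-0.3, 0.2, -1.8]
gripper_width: 16.5
grip_force: 117.1
```

Emit:
step_arm:
  steps:
    - [0.0,0,0,-0.003,0]
    - [0.0,0,0,-0.006,0]
    - [0.0,0,0,-0.01,0]
    - [0.0,0,0,-0.014,0]
    - [0.0,0,0,-0.02,0]

```text
t: 23.47
tool_pos: [628.2, 92.3, 128.3]
tool_rot: [-2.963, -1.045, 0.001]
contact_force: [0.3, -0.1, -2.3]
gripper_width: 16.5
grip_force: 117.1
```

Run:
```python
from h import *
rel();s10=load('s10');s=take('scene','s11')
f=lambda i:cv2.cvtColor(i['color'],cv2.COLOR_RGB2GRAY)
np.set_printoptions(linewidth=250)
print(f(s)[188:224:2,308:358:2]);
o=observe();M=R.from_rotvec(o['tool_rot']).as_matrix();d=M[:,0]
A=np.array([582.5,53.5,0])
for r in (0,20,24,45,56,68,73): print(r,[round(float(x)) for x in proj(s,A+d*r+[0,0,57])])
print('hook',proj(s,o['tool_pos']-[0,0,45]))
```

```text
t 23.47 rel w4 [64.02  1.67 20.4 ] yaw 38.86 axis [-4.e-04 -1.e-04 -1.e+00] F tool [0.2 0.3 2.3] w 16.505545785299166
[[120 118 121 119 120 120 122 120 122 131  95  26   0  93   6  10  17  76  61   0 176 185 187 189 188]
 [121 120 120 120 122 120 120 120 118 120 124 129  80  77  13  18  13  75  53 120 196 192 193 193 191]
 [120 121 120 121 117 117 120 122 119 122 120 122 111  55  12  15  12  80 100 167 194 191 189 189 183]
 [122 120 123 146 141 118 118 118 121 119 122 115 115  91  26  16   5  93 139 156 184 182 175 172 171]
 [121 109 171 185 181 195 116 119 120 121 123 100 112 120  85  56  70 113 160 152 169 176 175 179 183]
 [100  59 172 185 182 188  94 117 122 120 119 122  87 109 111 127 130 163 155 206 150 151 189 192 194]
 [ 38  48  96 145 163 138  77  71 124 122 118 121 124  87  84 173 150 151 119 126  85 184 194 199 200]
 [ 46  44  74  87  88  96  66  61 113 121 117 121 120  97 110  72 117  64   0 208 202 199 196 195 194]
 [ 39  45  42  40  42  61  66  61 104 123 121 107  95  92 149  60 142  33  14 160 189 194 195 194 196]
 [ 42  51  79  82  80  74  56  81 109 125 100 110  94  
[... 337 characters left out ...]
67  67  53  89 206]
 [ 70  71  71  73  74  74  71  71  74  73  73 112 107 101 112  78  15  22  10  68  69  66 124 190  85]
 [ 72  73  74  74  73  73  75  74  73  69  78 124 120 123 107  18  18  24  15  68  64  41  46 110  71]
 [ 72  74  75  72  72  73  74  72  73  70 125 121 127 106  15  25  24  14  43  65  68  69  68  65  79]
 [ 75  74  75  74  74  72  72  76  70  70 117 118  43  16  21  24  17  11  57  67  66  64  66  62  56]
 [ 74  74  75  88  78  77  95  83 129  91  46  13  23  24  21  15   5   5  64  66  64  65  63  46 176]]
0 [315, 203]
20 [323, 206]
24 [324, 207]
45 [332, 210]
56 [336, 212]
68 [340, 213]
73 [342, 214]
hook (np.float64(339.0140395742518), np.float64(204.2453436501674))
```

Emit:
step_arm:
  steps:
    - [0.0,0,0,-0.01,0]
    - [0.0,0,0,-0.02,0]
    - [0.0,-0.015,0,-0.02,0]
    - [0.0,-0.04,0,-0.02,0]
    - [0.0,-0.04,0,-0.02,0]

```text
t: 23.93
tool_pos: [594.9, 65.7, 149.0]
tool_rot: [2.963, 1.044, -0.002]
contact_force: [1.8, 1.1, -1.2]
gripper_width: 16.6
grip_force: 117.1
```

Run:
```python
from h import *
rel();s=take('wrist','w12');o=observe();
f=cv2.cvtColor(s['color'],cv2.COLOR_RGB2GRAY)
f=cv2.GaussianBlur(f,(0,0),.8)[130:260:3,220:350:2]
ch=' .:-=+*#%@'
print('\n'.join(''.join(ch[min(9,int(v)//24)] for v in r) for r in f))
w=dict(s)
A=np.array([582.5,53.5,57]);d=np.array([.7787,.6274,0])
for r in (0,24,45,56,68,73): print(r,[round(float(x)) for x in proj(s,A+d*r)])
```

```text
t 23.93 rel w4 [21.51 -1.35 -0.22] yaw 38.83 axis [-1.2e-03 -5.0e-04 -1.0e+00] F tool [2.1 0.2 1.2] w 16.590808041997047
-----------------::::::::::::::::::::::::::::--------------==+*##
------------::::::::::::::::::::::::::::::::::::---------------==
---------::::::::::::::::::::::::::::::-=-::::::::::-----------==
------::::::::::::::::::::-:::::::::=*###*-::::::::::::----------
----::::::::::::::::::+****+-:::::::+####*-:::::::::::::::------=
-:::::::::::::::::::::+*****-------:-==+**=:::::::::::::::::-----
::::::::::::::::::---=+**====+++++++++==*#+:::::::::::::::::::---
::::::::::::::-==++++=+**===++++++++++++*#*===-:::::::::::::::::-
::::::::::-===+++++++=+**==+++++++++++++*#*++++++=-::::::::::::::
:::::::-==+++=====++==+**==++++++++++++++**=++++++++=-:::::::::::
:::::-==++=+=++++++===+**==++++++++++++++*#+++++++++++=-:::::::::
:::==++=+++=+==+====+=++*+=++*****######+**++++++++++++++=:::::::
-=+++++++++=+========++**+*#############+**+=++++++++++++++=-::::
++++++++++++++++++++=++**++#############+===+++++++++++++++++-:::
+++++++++++++++++++++++++=+#############*=+++++++++++++
[... 1307 characters left out ...]
+--=+++++++++++++++++++
++++++++++++++++****************************==+++++++++++++++++++
+++++++++++++++*******************************=++++++++++++=====+
+++++++++++++**********************************+==+=+++++++======
+++++++++++++*********************************#*=====+++++=======
++++++++++++**********++++++++++++++++********##*====+++=========
+++++++++++********++=-----------------=+******##+===============
++++++++++***=====-::::::::-----------:::-=====*#*===============
++++++++++**+=====-:::::--------------::::=====+*+===============
++++++++++**+=====-:::::--------------::::======++===============
0 [280, 235]
24 [280, 203]
45 [280, 174]
56 [280, 158]
68 [281, 140]
73 [281, 133]
```

Run:
```python
from h import *
rel();s=take('wrist','w13');o=observe();
f=cv2.cvtColor(s['color'],cv2.COLOR_RGB2GRAY)
f=cv2.GaussianBlur(f,(0,0),.8)[118:236:3,220:350:2]
ch=' .:-=+*#%@'
print('\n'.join('%d '%(118+3*i)+''.join(ch[min(9,int(v)//24)] for v in r) for i,r in enumerate(f)))
A=np.array([582.5,53.5,0]);d=np.array([.7787,.6274,0])
g=lambda u,v,z=57:print((u,v),round(float(np.hypot(*(at(s,u,v,z)-A)[:2])),1),at(s,u,v,z).round(1))
for p in((287,206),(287,194),(264,170),(302,170),(264,142),(300,139)): g(*p)
```

```text
t 23.98 rel w4 [23.09 -0.82 -0.45] yaw 38.8 axis [ 3.e-04 -2.e-04 -1.e+00] F tool [0.5 0.6 0.9] w 16.272542006427706
118 +----------------------------------==+*****#############%%%%%%%%%
121 ----------------------------------------==+**#############%%%%%%%
124 ---------------------------------------------==+*##########%%%%%%
127 --------------------------------------------------=+**########%%%
130 --------------------:::::::::::::::::::----------------==+**#####
133 ---------------::::::::::::::::::::::::::::::---------------==+*#
136 -----------::::::::::::::::::::::::::::::::::::::---------------=
139 --------:::::::::::::::::::::::::::::--==-::::::::::------------=
142 -----:::::::::::::::::-----::::::::-*####+:::::::::::::----------
145 ---::::::::::::::::::-+****+:::::::-*####+::::::::::::::::------=
148 :::::::::::::::::::::-+****+---------==+#*-:::::::::::::::::-----
151 :::::::::::::::::--===+*+====+++++++++++**=:::::::::::::::::::---
154 :::::::::::::-==++++++**+=++++++++++++++**+=+==-::::::::::::::::-
157 :::::::::--=+++=+++++++*+==+++++++++++++*#+++++++=-::::::::::::::
160
[... 1332 characters left out ...]
++++++++++++++++++=+=---=********=---=++++++++++++++++++++++++++
220 ++++++++++++++++++===----=********+==---=++++++++++++++++++++++++
223 +++++++++++++++++==-----==********+-===--=+++++++++++++++++++++++
226 +++++++++++++++++=--==+++*###*####*++==---=++++++++++++++++++++++
229 ++++++++++++++++===++*****###***##*****+==-==++++++++++++++++++++
232 ++++++++++++++++=+************************+==++++++++++++++++++++
235 ++++++++++++++++****************************+=+++++++++++++++++++
(287, 206) 24.3 [604.2  64.4  57. ]
(287, 194) 32.9 [611.   69.9  57. ]
(264, 170) 50.7 [614.2  93.   57. ]
(302, 170) 51.8 [630.7  72.6  57. ]
(264, 142) 69.3 [629.2 104.7  57. ]
(300, 139) 71.8 [645.9  87.1  57. ]
```

Emit:
step_arm:
  steps:
    - [0.0,0,0,-0.01,7]
    - [0.0,0,0,-0.02,14]
    - [0.0,0,0,-0.02,21]
    - [0.0,0,0,-0.02,28.3]
    - [0.0,0,0,-0.02,28.3]

```text
t: 24.45
tool_pos: [597.9, 67.6, 168.7]
tool_rot: [3.129, 0.28, 0.002]
contact_force: [-0.3, 0.1, -0.9]
gripper_width: 16.0
grip_force: 117.2
```

```bash
cat > go.py <<'E'
from h import *
snapshot('top');o=observe();M=R.from_rotvec(o['tool_rot']).as_matrix();print(o['t'],o['tool_pos'],np.degrees(np.arctan2(M[1,0],M[0,0])),M[:,2].round(4),'shift',(M.T@(np.array([466.4,-196.5,64])-o['tool_pos'])).round(2),(M.T@o['contact_force']).round(1))
E
python3 go.py
```

```text
24.5 [597.76131211  67.51390133 168.48180012] 10.67256635638792 [ 9.e-04 -1.e-04 -1.e+00] shift [-178.07  235.1   104.39] [-0.5 -0.2  1.1]
```

Emit:
step_arm:
  steps:
    - [0.0,-0.022,0.029,0,0]
    - [0.0,-0.0445,0.0588,0,0]
    - [0.0,-0.067,0.088,0,0]
    - [0.0,-0.089,0.1175,0,0]
    - [0.0,-0.111,0.147,0,0]

```text
t: 24.92
tool_pos: [514.5, -98.8, 168.3]
tool_rot: [3.127, 0.298, 0.001]
contact_force: [0.4, -0.1, -0.3]
gripper_width: 16.3
grip_force: 117.3
```

Emit:
step_arm:
  steps:
    - [0.0,-0.022,0.029,0,0]
    - [0.0,-0.044,0.058,0,0]
    - [0.0,-0.067,0.088,0,0]
    - [0.0,-0.067,0.088,0,0]
    - [0.0,-0.067,0.088,0,0]

```text
t: 25.33
tool_pos: [464.9, -198.0, 168.3]
tool_rot: [3.128, 0.29, 0.001]
contact_force: [1.1, 0.9, -1.2]
gripper_width: 16.3
grip_force: 117.5
```

```bash
python3 go.py; python3 e.py
```

```text
25.3833 [ 465.40289952 -196.95187995  168.2368615 ] 10.647132257832887 [ 4.e-04 -1.e-04 -1.e+00] shift [  1.03  -0.28 104.24] [0.2 0.  0.1]
t 25.38 rel w4 [-251.62  104.3   -19.21] yaw 10.65 axis [ 4.e-04 -1.e-04 -1.e+00] F tool [0.2 0.  0.1] w 16.56849627674144
t 25.43 rel w4 [-250.95  103.93  -19.17] yaw 10.69 axis [ 3.e-04 -1.e-04 -1.e+00] F tool [ 0.2 -0.6  1.9] w 16.16208163581835
[(209, 66), (230, 12), (246, 62), (308, 16), (334, 81)]
```

Emit:
step_arm:
  steps:
    - [0.0,0.0004,-0.0002,0.02,0]
    - [0.0,0.0004,-0.0002,0.045,0]
    - [0.0,0.0004,-0.0002,0.06,0]
    - [0.0,0.0004,-0.0002,0.065,0]
    - [0.0,0.0004,-0.0002,0.065,0]

```text
t: 25.85
tool_pos: [465.8, -195.0, 102.2]
tool_rot: [-3.127, -0.293, 0.003]
contact_force: [0.4, -0.3, -1.2]
gripper_width: 16.3
grip_force: 117.4
```

```bash
python3 go.py
```

```text
25.9 [ 466.09461382 -195.41526912  103.11730283] 10.68939516327016 [-5.e-04  3.e-04 -1.e+00] shift [ 0.12  1.14 39.12] [0.2 0.1 0.7]
```

Emit:
step_arm:
  steps:
    - [0.0,0,0.0008,0.005,0]
    - [0.0,0,0.0008,0.012,0]
    - [0.0,0,0.0008,0.02,0]
    - [0.0,0,0.0008,0.028,0]
    - [0.0,0,0.0008,0.034,0]

```text
t: 26.32
tool_pos: [465.6, -196.9, 68.2]
tool_rot: [-3.128, -0.289, 0.001]
contact_force: [-0.5, 0.0, -1.0]
gripper_width: 16.5
grip_force: 117.4
```

```bash
python3 go.py
```

```text
26.3667 [ 465.20094527 -196.76555349   67.34812223] 10.54679649213688 [-1.6e-03  9.0e-04 -1.0e+00] shift [ 1.23 -0.04  3.35] [-0.7 -0.   2.1]
```

Emit:
step_arm:
  steps:
    - [0.0,0.0006,0,0.001,0]
    - [0.0,0.0006,0,0.0015,0]
    - [0.0,0.0006,0,0.002,0]
    - [0.0,0.0006,0,0.0025,0]
    - [0.0,0.0006,0,0.0025,0]

```text
t: 26.78
tool_pos: [466.4, -196.9, 66.8]
tool_rot: [3.128, 0.289, 0.001]
contact_force: [0.3, -0.3, -0.3]
gripper_width: 16.4
grip_force: 117.4
```

```bash
python3 go.py
```

```text
26.8333 [ 466.38005152 -196.94502861   66.75687472] 10.555487575219471 [ 3.e-04 -3.e-04 -1.e+00] shift [ 0.1  -0.43  2.76] [-0.2 -0.9  0.5]
```

Emit:
step_arm:
  steps:
    - [0.0,0,0,0.0006,0]
    - [0.0,0,0,0.0012,0]
    - [0.0,0,0,0.0018,0]
    - [0.0,0,0,0.0024,0]
    - [0.0,0,0,0.0024,0]

```text
t: 27.25
tool_pos: [466.4, -197.0, 65.8]
tool_rot: [3.127, 0.289, 0.002]
contact_force: [-6.3, 2.8, 23.6]
gripper_width: 16.5
grip_force: 121.3
```

```bash
python3 go.py
```

```text
27.3 [ 466.40109776 -196.96132765   65.74809048] 10.55688178079174 [ 1.2e-03 -8.0e-04 -1.0e+00] shift [ 0.08 -0.46  1.75] [ -3.8  -3.8 -22.7]
```

Emit:
step_arm:
  force: 30
  steps:
    - [0.0,0,0,-0.001,0]
    - [0.0,0,0,-0.0013,0]
    - [0.03,0,0,-0.0013,0]
    - [0.045,0,0,-0.0013,0]
    - [0.05,0,0,-0.0013,0]

```text
t: 27.72
tool_pos: [466.3, -196.9, 65.3]
tool_rot: [-3.128, -0.289, 0.0]
contact_force: [-0.1, 0.4, -0.0]
gripper_width: 49.6
grip_force: 0.0
```

Emit:
step_arm:
  steps:
    - [0.05,0,0,0,0]
    - [0.05,0,0,-0.02,0]
    - [0.05,0,0,-0.05,0]
    - [0.05,0,0,-0.085,0]
    - [0.05,0,0,-0.085,0]

```text
t: 28.13
tool_pos: [468.1, -197.8, 155.4]
tool_rot: [3.124, 0.289, 0.009]
contact_force: [0.1, -1.0, -0.4]
gripper_width: 50.1
grip_force: 0.0
```

Run:
```python
from h import *
s=take('wrist','w14');o=observe();print(o['t'],o['tool_pos'],o['gripper_width'])
s0=load('scene0');s1=take('scene','s14');x=(slice(150,250),slice(130,250))
f=cv2.cvtColor(s['color'],cv2.COLOR_RGB2GRAY);f=cv2.GaussianBlur(f,(0,0),.8)[140:270:3,220:350:2]
ch=' .:-=+*#%@'
print('\n'.join('%d '%(140+3*i)+''.join(ch[min(9,int(v)//24)] for v in r) for i,r in enumerate(f)))
for z in(54,99):print(proj(s,(464.8,-194.5,z)))
d=np.abs(s0['color'].astype(int)-s1['color']).sum(2)[x];print('diff rack px',(d>90).sum());ys,xs=np.where(d>90);print(xs.min()+130,xs.max()+130,ys.min()+150,ys.max()+150) if len(xs) else 0
```

```text
28.1833 [ 467.41675074 -197.47132671  153.07978693] 50.10968043213231
140 -----------------------------------------------------------------
143 -----------------------------------------------------------------
146 -----------------------------------------------------------------
149 -----------------------------------------------------------------
152 -----------------------------------------------------------------
155 -----------------------------------------------------------------
158 -----------------------------------------------------------------
161 -----------------------------------------------------------------
164 ----:::::::::----------------------------------------------------
167 --------------------===---=======================++++++++++++++++
170 +++++++++++++++++++++++++++++++++++++++++++++++++++++++++++++++++
173 +++++++++++++++++++++++++++++++++++++++++++++++++++++++++++++++++
176 +++++++++++++++++++++++++++++++++++++++++++++++++++++++++++++++++
179 ++++++++++++++++++++++++++*****+=++++++++++++++++++++++++++++++++
182 ++++++++++++++++++++++++++******==++++++++++++
[... 1508 characters left out ...]
++++++++++++++++++++++++++++++++++++++++++++++++++=
251 ++++++++++++++++++++++++++++++++++++++++++++++++++++++++++++++++=
254 =++++++++++++++++++++++++++++++++++++++++++++++++++++++++++======
257 :=+*****************************##########################+:::---
260 :=########################################################+::::--
263 :-*#######################################################=::::--
266 :-*#######################################################=:::::-
269 :-*#######################################################=::::::
(np.float64(272.0451246712411), np.float64(213.8389241752319))
(np.float64(270.9019009870303), np.float64(234.283911442975))
diff rack px 2083
130 249 150 248
```

```bash
python3 -c "
from h import *
print(hand_in())"
```

```text
the job is handed in; nothing more can be done
None
```

I handed the job in at about 28 s: the clip is off the axle and lying on the wheel, and the pick is back upright in its rack hole, but the judge returned no verdict. On the first pull, at 60 N grip, the pick pivoted in the gripper, so I pushed it upright against the clip and pulled again at 120 N. During or just before lifting the hook clear, the clip also turned end for end; its centre is now about 62 mm from the axle, within the 20–75 mm limit.

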